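Find the heavy side of the pay-off flange

ROBOT

A 6-joint arm with a two-finger parallel gripper is mounted at the origin on the work surface. World frame = base frame: x ahead of the robot, y to its left, z up, the work surface at z = 0. Lengths are in m, angles in rad, forces in N, time in s.
With the tool pointing down it reaches from about 0.25 to 0.85 m from the base axis. Payload 12.5 kg.
Tool frame: the origin (TCP) lies between the finger pads; the fingertips stand 25 mm ahead of it and the grasp point (between the pads) lies 6 mm ahead of it (ctrl.nose_length is the z of the fingertips in the tool frame, in m); z points along the fingers, y is the direction in which the jaws open and shut (so a half turn about z gives the same grasp; the last joint's range is limited). The gripper opens to 93 mm and grips with 3 to 60 N. Pads are 15 mm wide; open, the fingers measure 128 mm over their backs; the gripper's body (75 mm by 188 mm) begins 65 mm behind the grasp point.
Start: joints at [1.243, 0.351, 1.652, -0, 1.139, -0.085], TCP at [0.132, 0.534, 0.244] pointing down, gripper open.
Joint ranges: [-2.75, 2.75], [-0.79, 2.1], [0.01, 2.65], [-1.57, 4.71], [0.07, 3.14], [-2.87, 2.87]. Speed limits (rad/s): [2.22, 2.22, 2.79, 3.14, 3.14, 3.14].

INTERFACE

Orientations are given as a rotation vector (axis times angle).
In Python, from station import sensors, optics, ctrl, nets gives the robot as it stands. The module is installed in compiled form; this text tells all that it offers.
- The arm moves only by the tool move_arm, never from a script. Its argument "rows" is a list of rows, each an object with "xyz": the shift along the tool's x, y, z in mm, a list of three; "roll": the turn about the tool's z in rad. In form: [{"xyz": [tx, ty, tz], "roll": roll}, ...]. A call has 1 to 12 rows; each row is the pose to reach, as a shift and turn from the pose commanded when the call began, along the tool's axes at that moment; what a row does not reach only later rows make up. A row lasts 1/8 s, in which the tool goes at most 62.5 mm and 10.7 degrees, less where a joint would pass 70% of its speed; a pose out of reach is approached as far as the arm can. A call with a gripper value outside its range is refused whole. "claw" is the gripper command: -1 is shut, 1 is fully open, values between are in proportion, set as the call begins (left out, the last holds). The fingers move at their own pace and stop on an object; "squeeze" is the grip in N (left out, the last holds). Time passes only in rows, so rows that repeat a pose let the fingers close. It gives the time, the measured TCP pose, the force and the opening at its end, in the units of the state.
- sensors.state(): the state, without advancing time (a new reading comes with each control period).
- optics.snapshot(name): name is "side" or "top" or "wrist"; returns the picture (400x640x3 uint8, red, green, blue); there is no depth.
- optics.camera_params(name): a dict with "K" (3x3 intrinsics, pixels), "k1" (the pictures are not rectified: a ray, as slopes to the right and down, at radius r is drawn at 1 + k1 r^2 times it, then the intrinsics apply), "R" (3x3) and "t" (3): a world point X has camera coordinates R X + t; the wrist camera has in their place "tool_from_camera" (4x4, takes a point from camera to tool coordinates, whose origin is the TCP and whose axes are the flange's). Camera axes: x right, y down, z forward; pixel columns grow to the right and rows downward; lengths in m; the calibration is good to about 2 mm. A picture is of the moment at which its call begins: read the wrist's pose just before it. camera_params takes no time and is no camera call.
- ctrl.close_job(): hands the job in, once; it reports no verdict.
Trained networks look in the newest picture that a camera, given by its name, has taken for a name from the list of things; names that differ only in an ending like _2 or _b are one class to them, and where a whole thing is asked for, a point or a joint stands for the part that bears it (a point fixed in the world has none). Each returns a list of dicts, best first, with "p" (0 to 1); they miss things now and then, are a little off and sometimes report something else, mostly with a low value. They report only what shows in the picture. A call takes as long as a camera call. They do not tell look-alikes from the thing itself.
- nets.search_frame(camera, label): "box" ([left, top, right, bottom] in pixels, round what is visible of it).
- nets.masks_of(camera, label): "mask" (400x640 bool, what is visible of it) and "box" ([left, top, right, bottom] in pixels, round what is visible of it).
- nets.landmark_of(camera, label): "point" ([column, row] in pixels: a listed point, or the origin of a listed thing).
The state is a dict: "t": time; "joints": joint angles; "qvel": joint speeds; "effort": joint torques, N m; "eef_pos": TCP position; "tool_rot": TCP orientation; "force": force on the tool from outside, world axes, zero at the start; "moment": the same for the moment, N m; "grip_width": finger opening in m.
Only numpy, scipy, OpenCV 4.12 (cv2) and the standard library are available. Lean on these libraries where they do the work, as an engineer would, in place of code of your own. Each camera call takes 0.05 s, during which the arm holds its last target.

TASK

The wire pay-off on the bench runs unevenly because its round flange is heavier on one side, inside, where it cannot be seen. Lift the drag shoe off the brake drum and leave it hanging over the bench rail, then turn the flange by hand, feel which side is heavy and bring that side straight down. Finish while still holding the flange there, so that a colleague can mark the lowest hole; leave the other things on the bench where they are.

Things in the scene. Friction and masses are not known exactly. Their poses are not given: they have to be found in the camera images.
- payoff: The pay-off stand, bolted to the bench: grey base plate 250 mm along x, 150 along y, 12 thick, with an aluminium end plate and bearing near each end (bearing tops 153 mm above the bench, their inner faces at x = -89 and 75 mm). Origin: centre of the plate's underside, on the bench; x runs along the level spindle, y level across it, z up.
- flange_center (a point): Centre of the flange, on the spindle axis, at x = -30 mm of the stand, 125 mm above the bench; axes as the stand's. The flange is a plain steel disc, 180 mm across, 18 mm thick, square to the spindle; its rim, 215 mm above the bench, can be pinched across its thickness from above. Twelve tapped holes for balance screws lie at 80 mm radius; on its -x face is a collar 44 mm across.
- drum_mid (a point): Middle of the steel brake drum, on the spindle axis, 52 mm along the stand's +x from the flange's centre. The drum is 64 mm across and 86 mm long, starts at the flange's +x face and turns with it.
- flange (a joint): Angle of the flange, in rad, right-handed about the stand's x axis; it turns a full turn either way. Bearing drag (0.52 N m) slightly exceeds the pull of the uneven weight (0.32 to 0.46 N m when level with the spindle), so it stays where it is left and only the effort of turning it both ways tells. The heavy side is inside, lies anywhere and has nothing to do with this angle or the pin.
- drive_pin (a point): The drive pin, 8 mm thick, that goes through the flange 47 mm from the spindle axis and stands 10 mm out of both faces. At joint value 0 it is straight above the spindle. This point: its middle, in the flange's mid-plane.
- shoe: The drag shoe, loose, 0.3 to 0.5 kg: a dark steel saddle, open below, felt inside, 40 mm long (its x), 90 wide, the opening 70 wide and 68 high. At first it sits astride the drum. Origin: centre of the underside of its crown, where it rests on the drum; z up, x along the drum. Its lifting lug on top is 34 mm along x, 12 mm thick along y, from 9 to 49 mm above the origin.
- rail: The bench rail, fixed: a level steel bar 16 mm thick along its y axis on two posts 260 mm apart; the bar's axis is 170 mm above the bench. Origin: on the bench, under the middle of the bar; z up. A spanner hangs on it for good, 102 mm from the middle towards +y.
Mind the look-alikes: they are no part of the job. Of the things that look like the shoe, the largest one is meant.

How it is judged:
On the way, in this order (a step that is already met when the one before it is completed fails the run):
1. the drag shoe hangs over the bench rail, let go (x of shoe in the frame of rail between -0.03 and 0.03 m and y of shoe in the frame of rail between -0.12 and 0.11 m and height (world z) of shoe between 0.158 and 0.195 m and angle between shoe's own z axis and vertical below 0.6 rad and contact force between shoe and rail above 1.5 N and contact force between each of the fingers, the arm and shoe below 0.1 N and linear speed of shoe below 0.05 m/s), for 0.2 s.
2. the flange is gripped and has been turned by hand (the drive pin at least 10 mm from where it started) (contact force between the fingers and flange_c0 above 1 N and distance of drive_pin from where it was at the start of the episode above 0.01 m), for 0.05 s.
At the end, for the whole second after the job is handed in: The fingers hold the flange still (over 2 N) with its heavy side straight down, within 15 degrees (half the pitch of the tapped holes), while the drag shoe hangs on the bench rail, untouched (y of heavy_side_c0 in the frame of flange_center between -0.0155 and 0.0155 m and z of heavy_side_c0 in the frame of flange_center below -0.04 m and contact force between the fingers and flange_c0 above 2 N and velocity of joint flange between -0.1 and 0.1 rad/s and x of shoe in the frame of rail between -0.03 and 0.03 m and y of shoe in the frame of rail between -0.12 and 0.11 m and height (world z) of shoe between 0.158 and 0.195 m and angle between shoe's own z axis and vertical below 0.6 rad and contact force between shoe and rail above 1.5 N and contact force between each of the fingers, the arm and shoe below 0.1 N); the arm keeps its last pose, push and grip.
It fails at once if a bystander on the bench is shifted by more than 25 mm (distance of any of screwdriver_c0, hex_key_c0, hammer_c0, tape_roll_c0, jar_c0, arbor_c0, bobbin_a_c0, bobbin_b_c0 from where it was at the start of the episode above 0.025 m).
It also fails if it takes over 72 s, if anything falls off the work surface, if the arm or the gripper's body presses on something with over 40 N, if the wrist force passes 120 N, or if a joint passes its speed limit or range.

## Working session

There is one attempt and no reset: what is moved stays moved. The work goes in short steps, Python scripts to look and compute and a tool call to move; the robot and the scene stay as the last step left them, time stands still between calls to the robot, and variables do not carry over. Pictures are saved under pics/ and viewed, and the job is handed in when it is done.

Besides the shell and the picture viewer there is one more tool, called after "Emit:" as name(argument=value, ...) on one line, values as JSON. move_arm: Moves the arm, as the interface text tells. Its arguments: {"type":"object","properties":{"rows":{"type":"array"},"claw":{"type":"number"},"squeeze":{"type":"number"}},"required":["rows"]}

```bash
mkdir -p pics; ls
python3 - <<'E'
from station import sensors, optics, ctrl, nets
import cv2, numpy as np
s=sensors.state(); print({k:np.round(v,3).tolist() for k,v in s.items()}); print(ctrl.nose_length)
for c in ["side","top","wrist"]:
    im=optics.snapshot(c); cv2.imwrite(f"pics/a_{c}.png",im[:,:,::-1])
    p=optics.camera_params(c); print(c,{k:np.round(v,4).tolist() for k,v in p.items()})
    for l in (["payoff","shoe","rail","flange_center","drum_mid","drive_pin"] if c!="wrist" else []):
        try: print(l,[(np.round(d["point"],1).tolist(),round(d["p"],2)) for d in nets.landmark_of(c,l)])
        except Exception as e: print(l,e)
E
```

```text
pics
{'t': 0.0, 'joints': [1.243, 0.351, 1.652, 0.0, 1.139, -0.085], 'qvel': [-0.0, 0.001, 0.001, -0.001, 0.002, -0.001], 'effort': [0.0, -49.732, -28.526, 0.07, 0.026, -0.0], 'eef_pos': [0.132, 0.534, 0.243], 'tool_rot': [-0.38, -3.118, 0.002], 'force': [0.302, -0.808, -0.654], 'moment': [-0.001, -0.049, 0.015], 'grip_width': 0.093}
0.025
side {'K': [[507.6001, 0.0, 323.2434], [0.0, 507.6001, 205.375], [0.0, 0.0, 1.0]], 'k1': -0.0866, 'R': [[0.9737, -0.227, 0.0207], [-0.1086, -0.5418, -0.8335], [0.2004, 0.8093, -0.5522]], 't': [-0.5627, 0.1319, 1.0541]}
payoff [([317.2, 298.9], 0.66), ([337.3, 230.3], 0.42)]
shoe [([431.7, 313.7], 0.72), ([338.8, 231.4], 0.7), ([328.5, 226.9], 0.46)]
rail [([289.1, 176.9], 0.92)]
flange_center [([303.3, 247.2], 0.57), ([288.5, 175.7], 0.45)]
drum_mid [([328.6, 244.4], 0.97), ([318.1, 296.1], 0.73)]
drive_pin [([306.7, 231.4], 0.64)]
top {'K': [[413.142, 0.0, 322.6724], [0.0, 413.142, 196.4336], [0.0, 0.0, 1.0]], 'k1': 0.0051, 'R': [[0.0029, -1.0, 0.0028], [-0.9931, -0.0032, -0.1175], [0.1175, -0.0025, -0.9931]], 't': [-0.0122, 0.6066, 1.0798]}
payoff [([387.5, 225.6], 0.98)]
shoe [([399.4, 210.8], 0.91), ([437.7, 160.4], 0.81), ([333.4, 201.9], 0.67)]
rail []
flange_center [([396.5, 237.4], 0.56)]
drum_mid [([396.7, 216.3], 0.6)]
drive_pin [([405.1, 235.6], 0.97)]
wrist {'K': [[333.8902, 0.0, 321.9384], [0.0, 333.8902, 200.5288], [0.0, 0.0, 1.0]], 'k1': 0.0062, 'tool_from_camera': [[0.0004, -0.9611, -0.2761, 0.076], [1.0, 0.0005, -0.0002, -0.0012], [0.0004, -0.2761, 0.9611, -0.1414], [0.0, 0.0, 0.0, 1.0]]}
```

View pics/a_side.png

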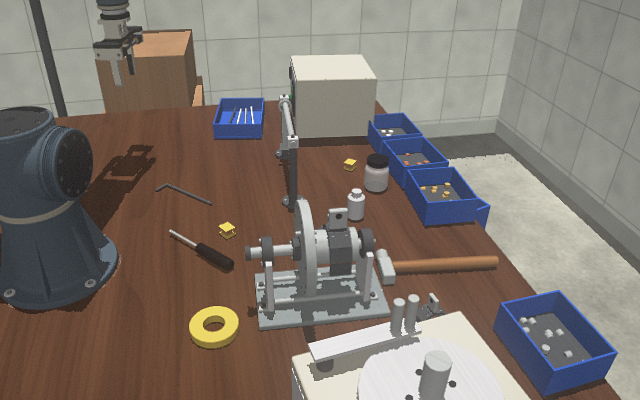

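View pics/a_top.png

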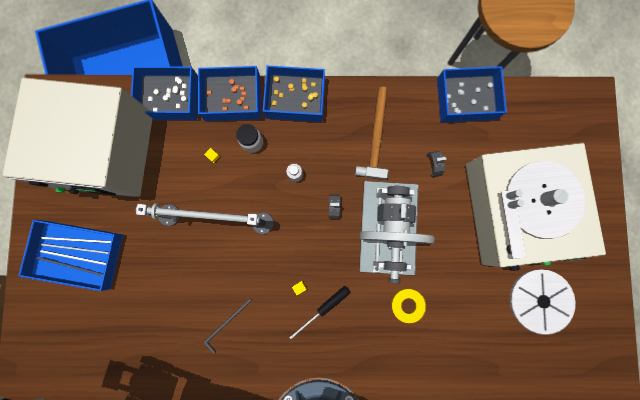

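View pics/a_wrist.png

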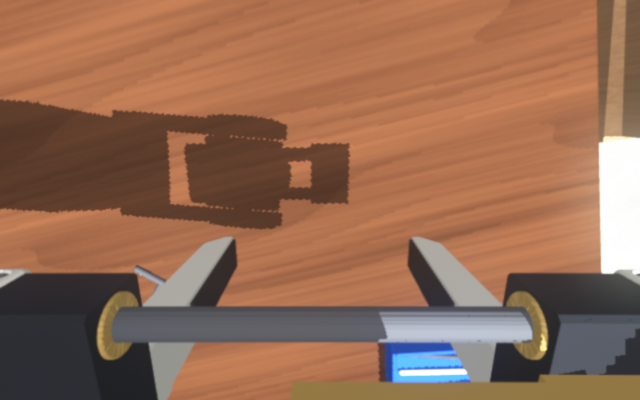

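```bash
cat > h.py <<'E'
import numpy as np, cv2, json
from station import sensors, optics, ctrl, nets
from scipy.spatial.transform import Rotation as Ro
def ray(cam,uv,p=None,pose=None):
    p=p or optics.camera_params(cam); K=np.array(p["K"]);k1=p["k1"]
    d=np.array([(uv[0]-K[0,2])/K[0,0],(uv[1]-K[1,2])/K[1,1]]); s=d.copy()
    for _ in range(20): s=d/(1+k1*(s@s))
    v=np.array([*s,1.])
    if "R" in p:
        R=np.array(p["R"]);t=np.array(p["t"]); return -R.T@t, R.T@v
    T=np.array(p["tool_from_camera"]); pos,rv=pose; Rt=Ro.from_rotvec(rv).as_matrix()
    return pos+Rt@T[:3,3], Rt@T[:3,:3]@v
def atz(cam,uv,z,**k):
    o,d=ray(cam,uv,**k); return o+d*(z-o[2])/d[2]
def tri(rs):
    A=np.zeros((3,3));b=np.zeros(3)
    for o,d in rs:
        d=d/np.linalg.norm(d);P=np.eye(3)-np.outer(d,d);A+=P;b+=P@o
    X=np.linalg.solve(A,b); return X,[np.linalg.norm((np.eye(3)-np.outer(d,d)/(d@d))@(X-o)) for o,d in rs]
def proj(cam,X,pose=None):
    p=optics.camera_params(cam);K=np.array(p["K"])
    if "R" in p: c=np.array(p["R"])@X+np.array(p["t"])
    else:
        T=np.array(p["tool_from_camera"]);Rt=Ro.from_rotvec(pose[1]).as_matrix()
        c=T[:3,:3].T@(Rt.T@(np.asarray(X)-pose[0])-T[:3,3])
    s=c[:2]/c[2]; s=s*(1+p["k1"]*(s@s)); return np.array([K[0,0]*s[0]+K[0,2],K[1,1]*s[1]+K[1,2]])
def crop(im,x0,y0,x1,y1,f,name):
    cv2.imwrite(name,cv2.resize(im[y0:y1,x0:x1,::-1],None,fx=f,fy=f,interpolation=cv2.INTER_CUBIC))
E
python3 - <<'E'
import cv2
from h import *
t=cv2.imread("pics/a_top.png")[:,:,::-1]; s=cv2.imread("pics/a_side.png")[:,:,::-1]
crop(t,340,170,450,290,5,"pics/b_top_pay.png"); crop(t,120,190,290,250,4.5,"pics/b_top_rail.png"); crop(s,230,80,400,340,2.3,"pics/b_side.png")
E
```

```text
(no output)
```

View pics/b_top_pay.png

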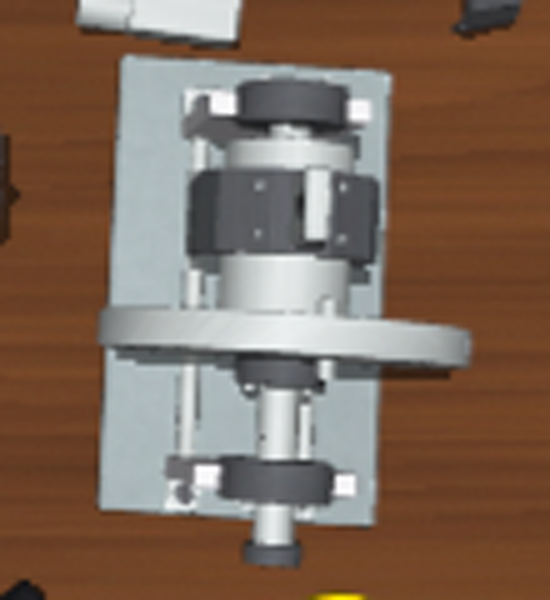

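View pics/b_top_rail.png

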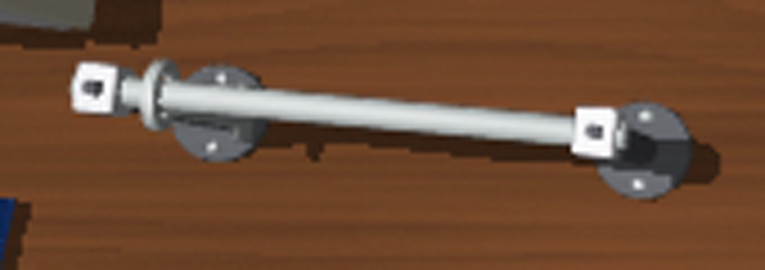

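View pics/b_side.png

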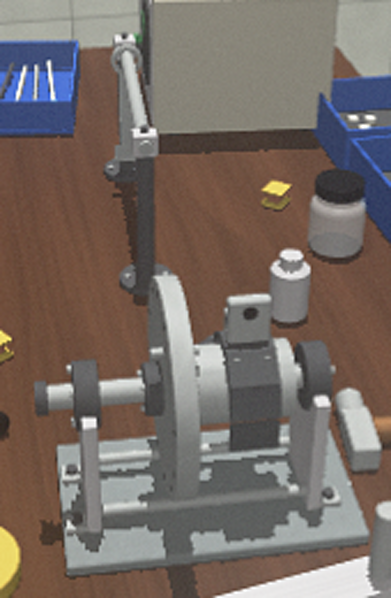

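Run:
```python
from h import *
C=[(364.4,181.4),(418.2,184.8),(415,274.8),(359.8,271.6)]
P=np.array([atz("top",c,0.012) for c in C]); print(P.round(4)); c=P.mean(0)
xd=(P[0]+P[1]-P[2]-P[3])/2; yd=(P[0]+P[3]-P[1]-P[2])/2
print("lens",np.linalg.norm(xd),np.linalg.norm(yd),"yaw",np.arctan2(xd[1],xd[0]),np.arctan2(yd[1],yd[0])-np.pi/2,"c",c)
# side corners crop/2.3+(230,80)
S=[(56,433),(369,540),(69,572)]
for q in S: print(atz("side",(q[0]/2.3+230,q[1]/2.3+80),0.012).round(4))
yaw=np.arctan2(xd[1],xd[0]); R=Ro.from_rotvec([0,0,yaw]).as_matrix()
for n,v in dict(fc=(-.03,0,.125),dm=(.022,0,.125),shoe=(.022,0,.157),rim=(-.03,0,.215),lug=(.022,0,.206)).items():
    X=c*[1,1,0]+R@v; print(n,X.round(4),proj("top",X).round(1),proj("side",X).round(1))
print("pin triang",tri([ray("top",(405.1,235.6)),ray("side",(306.7,231.4))]))
A=(140.7,209.6);B=(252,219.3)
for z in (.17,.18,.185):
    a=atz("top",A,z);b=atz("top",B,z);print(z,a.round(4),b.round(4),np.linalg.norm(a-b))
# side post tops
sa=(124/2.3+230,40/2.3+80); sb=(145/2.3+230,134/2.3+80)
print(tri([ray("top",A),ray("side",sa)]),tri([ray("top",B),ray("side",sb)]))
```

```text
[[ 0.6518 -0.1259  0.012 ]
 [ 0.6428 -0.2748  0.012 ]
 [ 0.3973 -0.2601  0.012 ]
 [ 0.4054 -0.1112  0.012 ]]
lens 0.2463289693038176 0.14913095875697563 yaw -0.05949925814718537 -0.05735025252305381 c [ 0.52432111 -0.19300243  0.012     ]
[ 0.4081 -0.0977  0.012 ]
[ 0.6413 -0.2826  0.012 ]
[ 0.3982 -0.2663  0.012 ]
fc [ 0.4944 -0.1912  0.125 ] [396.3 237.8] [303.9 247.7]
dm [ 0.5463 -0.1943  0.125 ] [397.2 216.7] [331.8 245.2]
shoe [ 0.5463 -0.1943  0.157 ] [399.6 215.8] [332.4 231.3]
rim [ 0.4944 -0.1912  0.215 ] [403.6 237.1] [303.9 206.9]
lug [ 0.5463 -0.1943  0.206 ] [403.7 214.3] [333.2 208.9]
pin triang (array([ 0.49787099, -0.20347683,  0.17064964]), [np.float64(0.0009346094537903523), np.float64(0.0009346094537902671)])
0.17 [0.5581 0.4192 0.17  ] [0.536  0.1564 0.17  ] 0.2637468680099079
0.18 [0.5573 0.4148 0.18  ] [0.5354 0.1547 0.18  ] 0.26103804168422223
0.185 [0.5568 0.4126 0.185 ] [0.5351 0.1538 0.185 ] 0.2596836285213794
(array([0.55830068, 0.41683338, 0.17515651]), [np.float64(0.0006296192763975054), np.float64(0.000629619276397466)]) (array([0.53653127, 0.15512164, 0.17652342]), [np.float64(0.000963508013913358), np.float64(0.0009635080139136131)])
```

Run:
```python
from h import *
s=sensors.state()
c=np.array([.5243,-.193,0]); R=Ro.from_rotvec([0,0,-.058]).as_matrix()
def st(X): return (R.T@(X-c)).round(4)
for cam,q in (("top",(403.4,211)),("side",(338,208))):
    X=atz(cam,q,.206); print(cam,X.round(4),st(X))
print(st(tri([ray("top",(403.4,211)),ray("side",(338,208))])[0]))
print(st(tri([ray("top",(399.4,210.8)),ray("side",(338.8,231.4))])[0]))
```

```text
top [ 0.5537 -0.1938  0.206 ] [0.0294 0.0009 0.206 ]
side [ 0.5552 -0.1933  0.206 ] [0.0309 0.0015 0.206 ]
[0.0301 0.0009 0.2064]
[0.0341 0.0006 0.155 ]
```

```bash
cat >> h.py <<'E'
def go(x,y,z,yaw=None):
    s=sensors.state(); R=Ro.from_rotvec(s["tool_rot"]).as_matrix(); d=R.T@(np.array([x,y,z])-s["eef_pos"])*1000
    cy=np.arctan2(R[1,1],R[0,1]); r=0 if yaw is None else -((yaw-cy+np.pi)%(2*np.pi)-np.pi)
    print("t",round(s["t"],2),"shift mm",d.round(1),"roll",round(r,3),"tilt",np.round(R[2,:2],4))
E
python3 - <<'E'
from h import *
go(.556,-.195,.32,1.513)
E
```

```text
t 0.75 shift mm [-586.6 -605.6  -76.4] roll -0.185 tilt [ 0. -0.]
```

Emit:
move_arm(rows=[{"xyz":[-40,-40,-50],"roll":0},{"xyz":[-80,-83,-76],"roll":-0.1},{"xyz":[-120,-124,-76],"roll":-0.185},{"xyz":[-160,-165,-76],"roll":-0.185},{"xyz":[-200,-206,-76],"roll":-0.185},{"xyz":[-240,-248,-76],"roll":-0.185},{"xyz":[-280,-289,-76],"roll":-0.185},{"xyz":[-320,-330,-76],"roll":-0.185},{"xyz":[-360,-372,-76],"roll":-0.185},{"xyz":[-400,-413,-76],"roll":-0.185},{"xyz":[-440,-454,-76],"roll":-0.185},{"xyz":[-480,-496,-76],"roll":-0.185}], claw=1, squeeze=40)

```text
t: 2.25
eef_pos: [0.4796, -0.0649, 0.3198]
tool_rot: [0.091, 3.14, 0.0]
force: [0.3, 1.3, -1.3]
grip_width: 0.093
```

Run:
```python
from h import *
go(.556,-.195,.32,1.513)
```

```text
t 2.25 shift mm [-8.380e+01 -1.255e+02 -1.000e-01] roll -0.0 tilt [-0.0006  0.    ]
```

Emit:
move_arm(rows=[{"xyz":[-30,-45,0],"roll":0},{"xyz":[-60,-90,0],"roll":0},{"xyz":[-84,-125.5,0],"roll":0},{"xyz":[-84,-125.5,0],"roll":0},{"xyz":[-84,-125.5,0],"roll":0}])

```text
t: 2.88
eef_pos: [0.5552, -0.1927, 0.3195]
tool_rot: [-0.091, -3.14, -0.001]
force: [-0.3, 0.6, 0.1]
grip_width: 0.0927
```

Run:
```python
from h import *
s=sensors.state();im=optics.snapshot("wrist"); cv2.imwrite("pics/c_wrist.png",im[:,:,::-1])
print(s["eef_pos"],s["joints"],s["force"])
pose=(s["eef_pos"],s["tool_rot"])
print([(np.round(d["point"],1),d["p"]) for d in nets.landmark_of("wrist","shoe")])
c=np.array([.5243,-.193,0]); R=Ro.from_rotvec([0,0,-.058]).as_matrix()
for z in (.157,.166,.206): print(z,proj("wrist",c+R@[.032,0,z],pose))
go(.556,-.195,.2,1.513)
```

```text
[ 0.55520049 -0.1927441   0.31946268] [-4.13403028e-01  3.57023866e-01  1.45293540e+00  1.32176036e-04
  1.33219536e+00 -1.92633928e+00] [-0.34830841  0.58504879  0.12829928]
[(array([318.7, 188.5]), 0.87), (array([233.5, 279.8]), 0.56), (array([447. , 184.3]), 0.55)]
0.157 [321.17001735 190.49795258]
0.166 [321.1485512 192.9299512]
0.206 [321.03626426 205.65041593]
t 2.98 shift mm [ -1.   -2.7 119.9] roll 0.001 tilt [-0.0001  0.0001]
```

View pics/c_wrist.png

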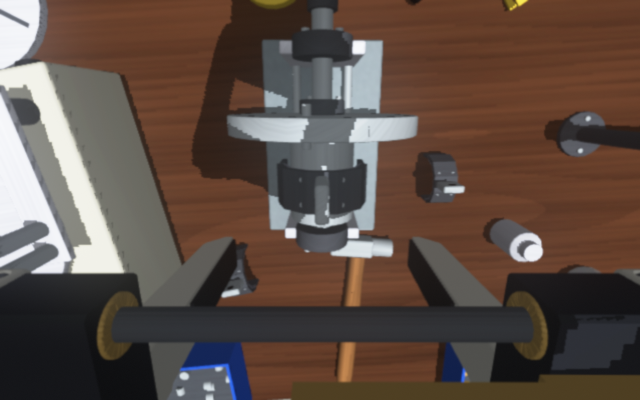

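Emit:
move_arm(rows=[{"xyz":[-1,-2,40],"roll":0},{"xyz":[-1,-2,80],"roll":0},{"xyz":[-1,-2,105],"roll":0},{"xyz":[-1,-2,119],"roll":0},{"xyz":[-1,-2,119],"roll":0}])

```text
t: 3.6
eef_pos: [0.5562, -0.1947, 0.2006]
tool_rot: [-0.09, -3.14, -0.0]
force: [0.8, -0.1, 1.2]
grip_width: 0.0932
```

Run:
```python
from h import *
s=sensors.state();im=optics.snapshot("side"); crop(im,230,100,430,300,3,"pics/d_side.png")
print(s["eef_pos"],s["force"])
go(.556,-.195,.2,1.513)
```

```text
[ 0.55624958 -0.19472056  0.20057217] [ 0.82040586 -0.0646765   1.19911511]
t 3.65 shift mm [ 0.6 -0.   1.4] roll 0.0 tilt [-0.0008 -0.0003]
```

View pics/d_side.png

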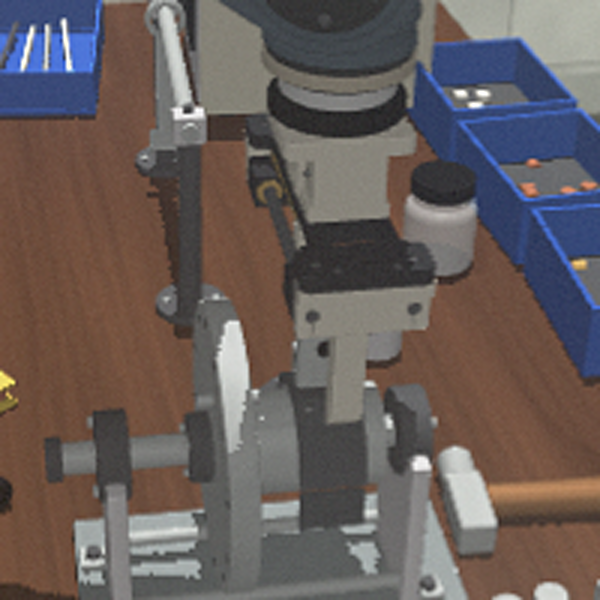

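Emit:
move_arm(rows=[{"xyz":[0,0,0],"roll":0},{"xyz":[0,0,0],"roll":0},{"xyz":[0,0,0],"roll":0},{"xyz":[0,0,0],"roll":0},{"xyz":[0,0,0],"roll":0},{"xyz":[0,0,0],"roll":0}], claw=-1, squeeze=40)

```text
t: 4.4
eef_pos: [0.5564, -0.1952, 0.2006]
tool_rot: [-0.091, -3.14, 0.0]
force: [0.2, -0.2, 0.5]
grip_width: 0.0375
```

Emit:
move_arm(rows=[{"xyz":[0,0,0],"roll":0},{"xyz":[0,0,0],"roll":0},{"xyz":[0,0,0],"roll":0},{"xyz":[0,0,0],"roll":0}])

```text
t: 4.9
eef_pos: [0.5564, -0.1947, 0.2008]
tool_rot: [0.091, 3.14, 0.001]
force: [-1.4, 3.3, 4.1]
grip_width: 0.0119
```

Emit:
move_arm(rows=[{"xyz":[0,0,-10],"roll":0},{"xyz":[0,0,-30],"roll":0},{"xyz":[0,0,-60],"roll":0},{"xyz":[0,0,-90],"roll":0},{"xyz":[0,0,-120],"roll":0},{"xyz":[0,0,-135],"roll":0},{"xyz":[0,0,-135],"roll":0},{"xyz":[0,0,-135],"roll":0}])

```text
t: 5.9
eef_pos: [0.556, -0.1951, 0.3343]
tool_rot: [-0.091, -3.138, -0.001]
force: [-0.3, -0.6, -3.3]
grip_width: 0.0117
```

Run:
```python
from h import *
s=sensors.state();im=optics.snapshot("side"); crop(im,200,60,460,300,2.5,"pics/e_side.png")
print(s["eef_pos"],s["force"],s["moment"],s["joints"][5])
rc=np.array([.5474,.286]);yaw=-.083
# rail frame y target -0.01
tx,ty=rc+(-.01)*np.array([-np.sin(yaw),np.cos(yaw)]); print(tx,ty)
go(tx,ty,.336,yaw)
```

```text
[ 0.55598603 -0.19511077  0.33427657] [-0.26484295 -0.58147522 -3.27117455] [ 0.00035266 -0.02372285  0.01873424] -1.9293455453143908
0.5465709526501338 0.27603442523023985
t 5.95 shift mm [ 36.6 469.8  -1.4] roll 1.596 tilt [0.0022 0.0007]
```

View pics/e_side.png

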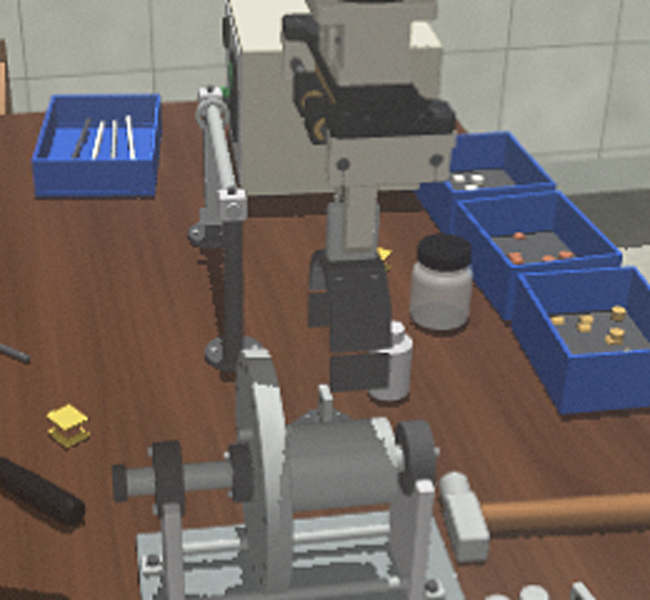

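Emit:
move_arm(rows=[{"xyz":[3,25,-1],"roll":0.1},{"xyz":[6,65,-1],"roll":0.25},{"xyz":[9,110,-1],"roll":0.4},{"xyz":[12,155,-1],"roll":0.55},{"xyz":[15,200,-1],"roll":0.7},{"xyz":[18,245,-1],"roll":0.85},{"xyz":[22,290,-1],"roll":1.0},{"xyz":[26,335,-1],"roll":1.15},{"xyz":[30,380,-1],"roll":1.3},{"xyz":[34,420,-1],"roll":1.45},{"xyz":[36,450,-1],"roll":1.54},{"xyz":[36.6,470,-1],"roll":1.596}])

```text
t: 7.45
eef_pos: [0.5465, 0.2775, 0.3353]
tool_rot: [-2.313, -2.125, 0.003]
force: [-0.7, -0.2, -3.6]
grip_width: 0.0116
```

Emit:
move_arm(rows=[{"xyz":[0,0,0],"roll":0},{"xyz":[0,0,0],"roll":0},{"xyz":[0,0,0],"roll":0}])

```text
t: 7.82
eef_pos: [0.5471, 0.2753, 0.3365]
tool_rot: [2.312, 2.127, -0.001]
force: [-0.1, 0.2, -3.4]
grip_width: 0.0117
```

Run:
```python
from h import *
s=sensors.state();im=optics.snapshot("side"); crop(im,200,20,460,260,2.5,"pics/f_side.png")
im=optics.snapshot("wrist"); cv2.imwrite("pics/f_wrist.png",im[:,:,::-1])
im=optics.snapshot("top"); crop(im,100,150,330,290,3,"pics/f_top.png")
print(s["eef_pos"],s["force"],s["joints"])
go(.5466,.276,.23,-.083)
```

```text
[0.54705288 0.27534448 0.33646484] [-0.09501185  0.21480667 -3.36323907] [ 3.90373641e-01  3.95211820e-01  1.35793057e+00 -1.72056478e-04
  1.38884317e+00  4.73643764e-01]
t 7.97 shift mm [  0.3  -0.5 106.7] roll -0.0 tilt [-0.      0.0001]
```

View pics/f_side.png

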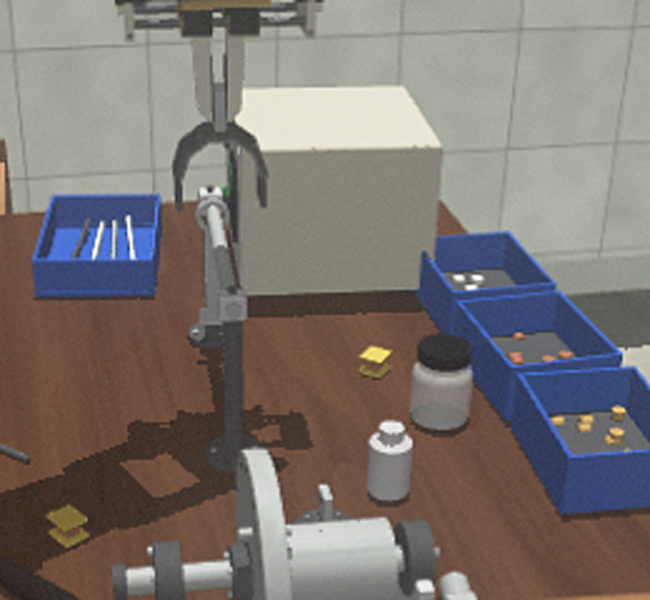

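View pics/f_wrist.png

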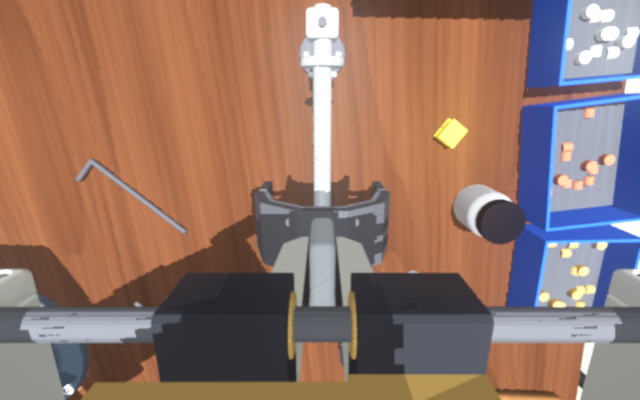

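View pics/f_top.png

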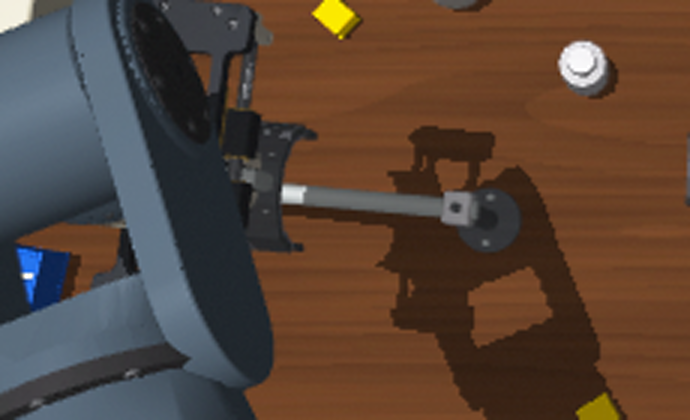

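Emit:
move_arm(rows=[{"xyz":[0,0,25],"roll":0},{"xyz":[0,0,55],"roll":0},{"xyz":[0,0,85],"roll":0},{"xyz":[0,0,100],"roll":0},{"xyz":[0,0,108],"roll":0},{"xyz":[0,0,111],"roll":0},{"xyz":[0,0,111],"roll":0}])

```text
t: 8.85
eef_pos: [0.5472, 0.2762, 0.2263]
tool_rot: [2.311, 2.127, 0.001]
force: [0.1, -0.4, -2.8]
grip_width: 0.0121
```

Emit:
move_arm(rows=[{"xyz":[0,0,1],"roll":0},{"xyz":[0,0,2],"roll":0}])

```text
t: 9.1
eef_pos: [0.5471, 0.2762, 0.224]
tool_rot: [2.311, 2.127, 0.001]
force: [0.0, 0.1, -4.4]
grip_width: 0.0121
```

Emit:
move_arm(rows=[{"xyz":[0,0,1],"roll":0},{"xyz":[0,0,1],"roll":0}])

```text
t: 9.35
eef_pos: [0.547, 0.2761, 0.2226]
tool_rot: [-2.312, -2.127, 0.0]
force: [0.5, 0.1, -4.0]
grip_width: 0.012
```

Emit:
move_arm(rows=[{"xyz":[0,0,1],"roll":0},{"xyz":[0,0,1],"roll":0}])

```text
t: 9.6
eef_pos: [0.547, 0.2762, 0.2216]
tool_rot: [2.312, 2.127, 0.0]
force: [-1.0, 0.5, -3.3]
grip_width: 0.012
```

Emit:
move_arm(rows=[{"xyz":[0,0,1],"roll":0},{"xyz":[0,0,1],"roll":0}])

```text
t: 9.85
eef_pos: [0.547, 0.2761, 0.2215]
tool_rot: [2.312, 2.127, 0.001]
force: [-3.3, -2.1, 4.9]
grip_width: 0.0116
```

Emit:
move_arm(rows=[{"xyz":[0,0,-0.5],"roll":0},{"xyz":[0,0,-0.5],"roll":0},{"xyz":[0,0,-0.5],"roll":0},{"xyz":[0,0,-0.5],"roll":0},{"xyz":[0,0,-0.5],"roll":0}], claw=-0.2)

```text
t: 10.48
eef_pos: [0.547, 0.2761, 0.2211]
tool_rot: [2.312, 2.127, -0.0]
force: [-0.5, -0.6, -0.3]
grip_width: 0.0376
```

Run:
```python
from h import *
s=sensors.state();im=optics.snapshot("side"); crop(im,200,20,460,260,2.5,"pics/g_side.png")
im=optics.snapshot("wrist"); cv2.imwrite("pics/g_wrist.png",im[:,:,::-1])
print(s["eef_pos"],s["force"],s["grip_width"])
```

```text
[0.54698152 0.27611812 0.22108853] [-0.53266382 -0.60298891 -0.25525517] 0.03757063652958694
```

View pics/g_side.png

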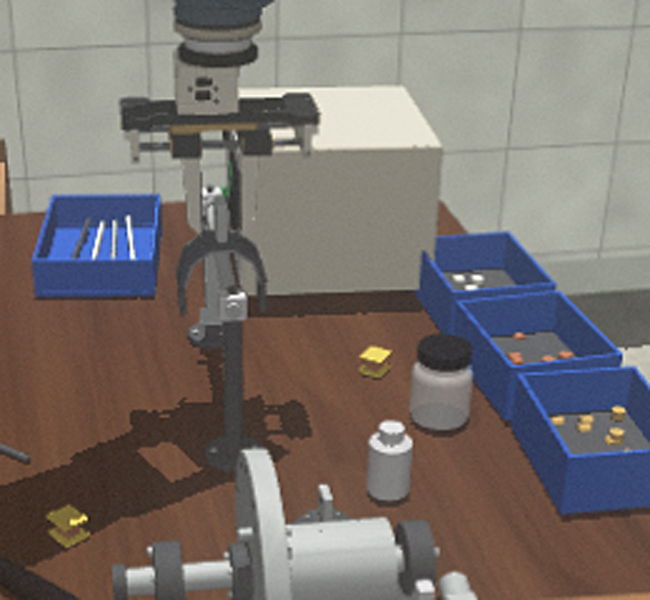

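View pics/g_wrist.png

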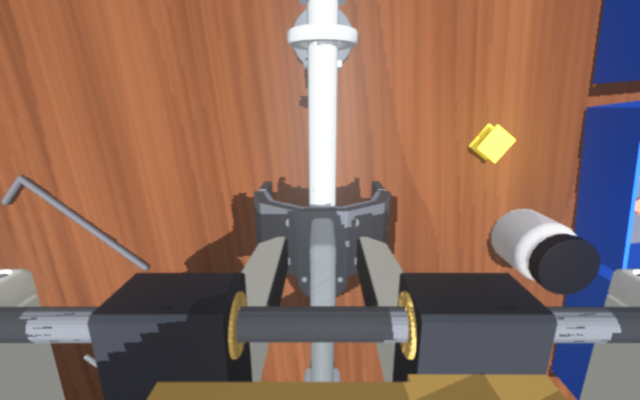

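Emit:
move_arm(rows=[{"xyz":[0,0,-15],"roll":0},{"xyz":[0,0,-45],"roll":0},{"xyz":[0,0,-80],"roll":0},{"xyz":[0,0,-105],"roll":0},{"xyz":[0,0,-105],"roll":0}])

```text
t: 11.2
eef_pos: [0.5476, 0.2764, 0.3288]
tool_rot: [2.311, 2.126, 0.007]
force: [0.2, -0.6, -0.2]
grip_width: 0.0373
```

Run:
```python
from h import *
im=optics.snapshot("side"); crop(im,200,20,460,260,2.5,"pics/h_side.png")
go(.4944,-.1912,.32,-.058)
```

```text
t 11.25 shift mm [-470.1  -13.8    6.6] roll -0.025 tilt [0.0007 0.0015]
```

View pics/h_side.png

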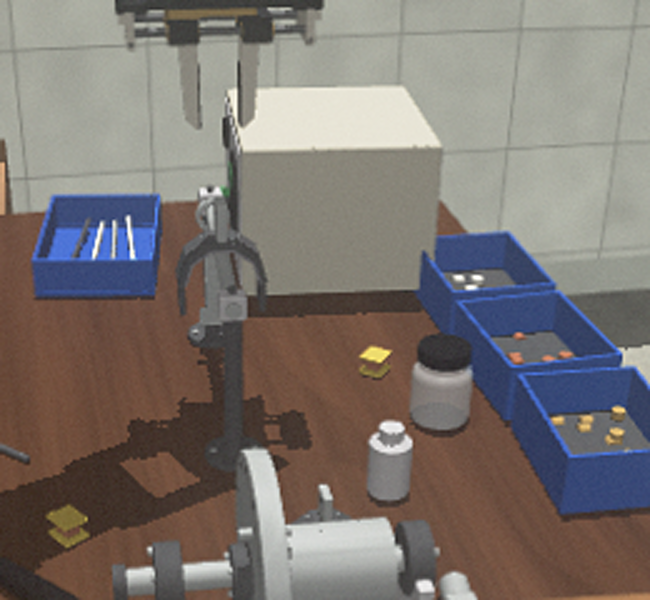

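The shoe hangs upright on the rail (crop 221,260), let go. Now I'm moving to the flange.

Emit:
move_arm(rows=[{"xyz":[-25,-1,0],"roll":-0.025},{"xyz":[-65,-2,0],"roll":-0.025},{"xyz":[-110,-3,0],"roll":-0.025},{"xyz":[-155,-5,0],"roll":-0.025},{"xyz":[-200,-6,0],"roll":-0.025},{"xyz":[-245,-7,0],"roll":-0.025},{"xyz":[-290,-8,0],"roll":-0.025},{"xyz":[-335,-10,0],"roll":-0.025},{"xyz":[-380,-11,0],"roll":-0.025},{"xyz":[-420,-12,0],"roll":-0.025},{"xyz":[-455,-13,3],"roll":-0.025},{"xyz":[-470,-14,6],"roll":-0.025}])

```text
t: 12.75
eef_pos: [0.4934, -0.1923, 0.319]
tool_rot: [-2.285, -2.153, 0.001]
force: [0.6, 0.3, 0.5]
grip_width: 0.0373
```

Emit:
move_arm(rows=[{"xyz":[0,0,0],"roll":0},{"xyz":[0,0,0],"roll":0},{"xyz":[0,0,0],"roll":0}])

```text
t: 13.12
eef_pos: [0.4943, -0.1901, 0.3202]
tool_rot: [2.284, 2.157, 0.0]
force: [0.4, -0.3, 0.1]
grip_width: 0.0372
```

Run:
```python
from h import *
s=sensors.state();im=optics.snapshot("wrist"); cv2.imwrite("pics/i_wrist.png",im[:,:,::-1])
pose=(s["eef_pos"],s["tool_rot"]);print(s["eef_pos"],s["joints"],s["force"])
c=np.array([.5243,-.193,0]); R=Ro.from_rotvec([0,0,-.058]).as_matrix()
for x in (-.039,-.021):
  for y in (-.05,0,.05): print(x,y,proj("wrist",c+R@[x,y,.125+np.sqrt(.09**2-y*y)],pose).round(1))
go(.4944,-.1912,.213,-.058)
```

```text
[ 0.49427034 -0.19011479  0.32023029] [-4.55182979e-01  2.43531634e-01  1.60416579e+00  1.52330776e-04
  1.29380184e+00 -3.98441056e-01] [ 0.43659383 -0.27339017  0.10483381]
-0.039 -0.05 [310.8 258. ]
-0.039 0 [309.7 207.6]
-0.039 0.05 [309.9 140.2]
-0.021 -0.05 [331.8 258. ]
-0.021 0 [333.  207.6]
-0.021 0.05 [333.1 140.2]
t 13.18 shift mm [ -0.9   0.2 107.3] roll 0.001 tilt [0.     0.0002]
```

View pics/i_wrist.png

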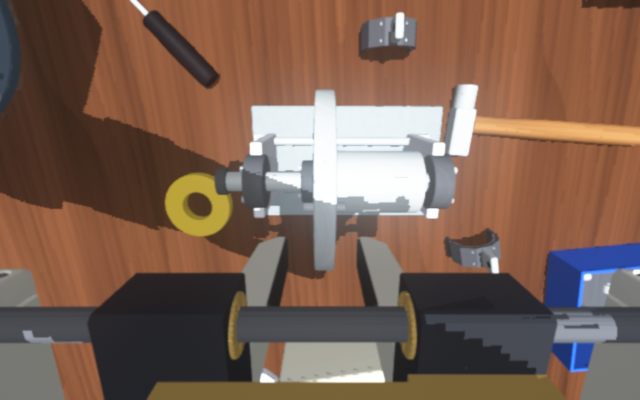

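Emit:
move_arm(rows=[{"xyz":[-1,2.5,35],"roll":0},{"xyz":[-1,2.5,70],"roll":0},{"xyz":[-1,2.5,97],"roll":0},{"xyz":[-1,2.5,107],"roll":0},{"xyz":[-1,2.5,107],"roll":0},{"xyz":[-1,2.5,107],"roll":0}])

```text
t: 13.92
eef_pos: [0.497, -0.1924, 0.2143]
tool_rot: [2.284, 2.155, 0.001]
force: [-0.4, 0.7, 0.1]
grip_width: 0.037
```

Emit:
move_arm(rows=[{"xyz":[0,0,0],"roll":0},{"xyz":[0,0,0],"roll":0},{"xyz":[0,0,0],"roll":0},{"xyz":[0,0,0],"roll":0},{"xyz":[0,0,0],"roll":0}], claw=-1, squeeze=30)

```text
t: 14.55
eef_pos: [0.4963, -0.1923, 0.2135]
tool_rot: [-2.285, -2.156, 0.001]
force: [-5.2, 0.4, 5.7]
grip_width: 0.018
```

Run:
```python
from h import *
s=sensors.state();print({k:np.round(v,3).tolist() for k,v in s.items()})
im=optics.snapshot("side"); crop(im,230,100,430,300,3,"pics/j_side.png")
```

```text
{'t': 14.55, 'joints': [-0.457, 0.353, 1.73, -0.0, 1.059, -0.399], 'qvel': [0.0, -0.0, 0.0, -0.001, -0.002, 0.003], 'effort': [0.651, -45.661, -27.162, 0.427, -1.108, -0.039], 'eef_pos': [0.496, -0.192, 0.213], 'tool_rot': [-2.285, -2.156, 0.001], 'force': [-5.244, 0.398, 5.742], 'moment': [0.0, 0.9, 0.012], 'grip_width': 0.018}
```

View pics/j_side.png

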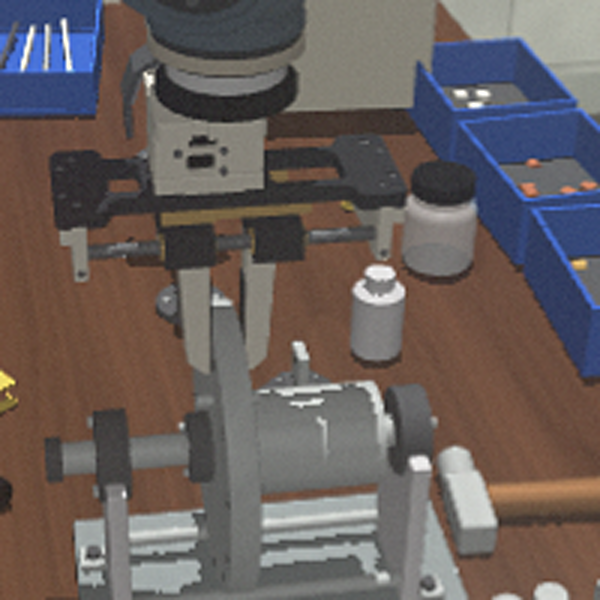

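Emit:
move_arm(rows=[{"xyz":[-7.1,-0.5,0.3],"roll":0},{"xyz":[-14.2,-0.5,1.2],"roll":0},{"xyz":[-21.2,-0.5,2.8],"roll":0},{"xyz":[-28,-0.5,4.9],"roll":0}])

```text
t: 15.1
eef_pos: [0.4946, -0.2186, 0.2087]
tool_rot: [-2.284, -2.154, -0.004]
force: [-1.3, 11.8, 7.7]
grip_width: 0.0176
```

```bash
cat >> h.py <<'E'
ax=Ro.from_rotvec([0,0,-.058]).as_matrix()
def rec():
    s=sensors.state(); c0=np.array([.4965,-.1912,.125])
    p=s["eef_pos"]-[0,0,.006]-c0; F=ax.T@s["force"]; M=ax.T@s["moment"]; p=ax.T@p
    th=np.arctan2(-p[1],p[2]); r=np.hypot(p[1],p[2])
    T1=-(p[1]*F[2]-p[2]*F[1]); 
    d=dict(t=round(s["t"],2),al=round(np.degrees(th),1),r=round(r,4),T=round(T1,3),Mx=round(M[0],3),F=F.round(2).tolist())
    print(d); open("log.txt","a").write(json.dumps(d)+"\n")
E
python3 -c "from h import *;rec()"
```

```text
{'t': 15.1, 'al': np.float64(19.5), 'r': np.float64(0.0824), 'T': np.float64(1.121), 'Mx': np.float64(2.464), 'F': [-1.98, 11.71, 7.68]}
```

Emit:
move_arm(rows=[{"xyz":[-6.7,0,2.8],"roll":0},{"xyz":[-13,0,6.1],"roll":0},{"xyz":[-19,0,9.9],"roll":0},{"xyz":[-24.7,0,14.3],"roll":0}], squeeze=24)

```text
t: 15.6
eef_pos: [0.4931, -0.2443, 0.1947]
tool_rot: [-2.285, -2.155, -0.002]
force: [-4.1, 7.1, 10.9]
grip_width: 0.018
```

```bash
sed -i 's/json.dumps(d)/json.dumps(d,default=float)/' h.py; python3 -c "from h import *;rec()"
```

```text
{'t': 15.6, 'al': np.float64(39.9), 'r': np.float64(0.083), 'T': np.float64(1.015), 'Mx': np.float64(1.296), 'F': [-4.47, 6.81, 10.92]}
```

Emit:
move_arm(rows=[{"xyz":[-5.3,0,4.8],"roll":0},{"xyz":[-10.1,0,10.1],"roll":0},{"xyz":[-14.5,0,15.8],"roll":0},{"xyz":[-18.3,0,21.8],"roll":0}])

```text
t: 16.1
eef_pos: [0.492, -0.2633, 0.1729]
tool_rot: [2.285, 2.156, 0.0]
force: [-3.8, 2.0, 11.5]
grip_width: 0.0176
```

```bash
python3 -c "
from h import *;rec()
im=optics.snapshot('side'); crop(im,230,100,430,300,3,'pics/k_side.png');rec()
im=optics.snapshot('top');crop(im,300,130,480,290,4,'pics/k_top.png')
for c in ('side','top'): print([(np.round(d['point'],1),round(d['p'],2)) for d in nets.landmark_of(c,'drive_pin')])"
```

```text
{'t': 16.1, 'al': np.float64(59.9), 'r': np.float64(0.0835), 'T': np.float64(0.904), 'Mx': np.float64(0.511), 'F': [-3.9, 1.8, 11.48]}
{'t': 16.15, 'al': np.float64(60.4), 'r': np.float64(0.0835), 'T': np.float64(0.317), 'Mx': np.float64(0.059), 'F': [-2.26, -0.85, 4.85]}
[(array([308.3, 256.6]), 0.94)]
[(array([416.1, 235.6]), 0.76)]
```

View pics/k_side.png

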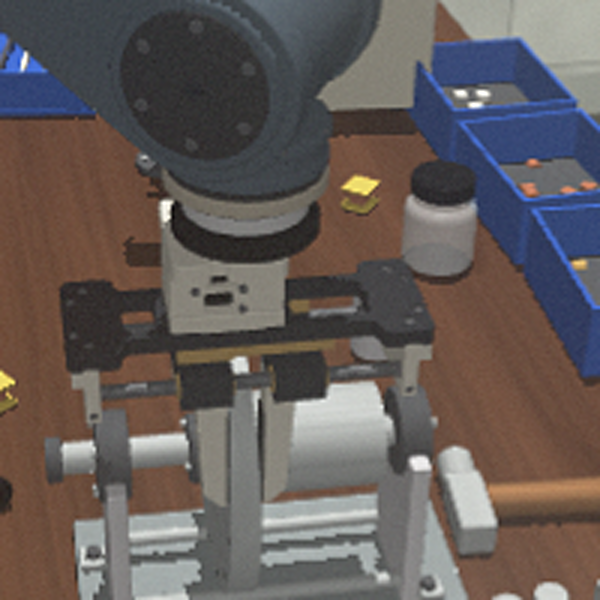

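View pics/k_top.png

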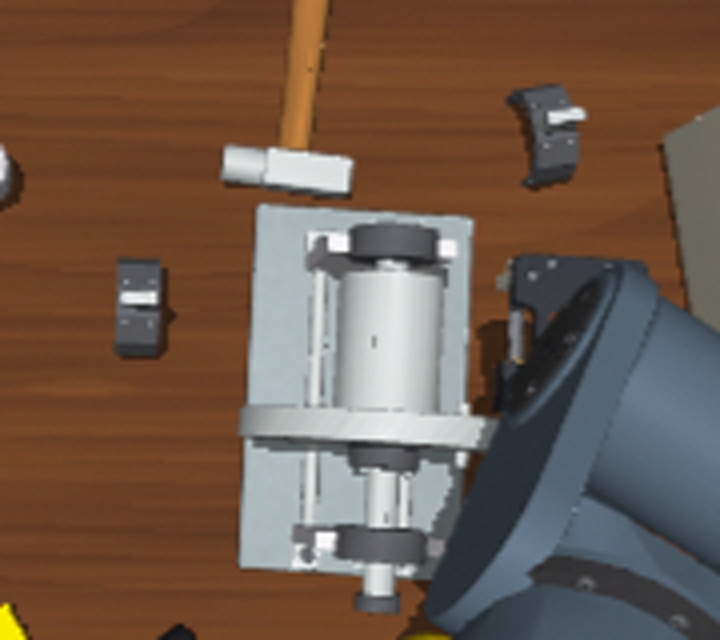

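Emit:
move_arm(rows=[{"xyz":[3.8,0,-6],"roll":0},{"xyz":[8.2,0,-11.7],"roll":0},{"xyz":[13,0,-17],"roll":0},{"xyz":[18.3,0,-21.8],"roll":0}])

```text
t: 16.8
eef_pos: [0.4931, -0.2444, 0.1939]
tool_rot: [-2.285, -2.156, -0.0]
force: [4.4, -2.4, -9.7]
grip_width: 0.0179
```

Emit:
move_arm(rows=[{"xyz":[5.7,0,-4.4],"roll":0},{"xyz":[11.7,0,-8.2],"roll":0},{"xyz":[18,0,-11.5],"roll":0},{"xyz":[24.7,0,-14.3],"roll":0}])

```text
t: 17.3
eef_pos: [0.4945, -0.22, 0.2087]
tool_rot: [2.284, 2.156, -0.0]
force: [3.9, -5.5, -8.5]
grip_width: 0.0181
```

Emit:
move_arm(rows=[{"xyz":[6.8,0,-2.1],"roll":0},{"xyz":[13.8,0,-3.7],"roll":0},{"xyz":[20.9,0,-4.6],"roll":0},{"xyz":[28,0,-4.9],"roll":0}])

```text
t: 17.8
eef_pos: [0.4962, -0.1925, 0.2142]
tool_rot: [2.283, 2.155, -0.001]
force: [0.8, -6.5, -1.0]
grip_width: 0.0178
```

Emit:
move_arm(rows=[{"xyz":[7.1,0,0.3],"roll":0},{"xyz":[14.2,0,1.2],"roll":0},{"xyz":[21.2,0,2.8],"roll":0},{"xyz":[28,0,4.9],"roll":0}])

```text
t: 18.3
eef_pos: [0.4979, -0.1643, 0.21]
tool_rot: [2.283, 2.155, -0.0]
force: [-1.1, -4.0, 5.6]
grip_width: 0.018
```

Emit:
move_arm(rows=[{"xyz":[6.7,0,2.8],"roll":0},{"xyz":[13,0,6.1],"roll":0},{"xyz":[19,0,9.9],"roll":0},{"xyz":[24.7,0,14.3],"roll":0}])

```text
t: 18.8
eef_pos: [0.4994, -0.1392, 0.1957]
tool_rot: [2.283, 2.155, 0.001]
force: [-1.4, -0.8, 7.5]
grip_width: 0.018
```

```bash
python3 -c "
from h import *;rec()
im=optics.snapshot('side'); crop(im,230,100,430,300,3,'pics/l_side.png')
print([(np.round(d['point'],1),round(d['p'],2)) for d in nets.landmark_of('side','drive_pin')])"
```

```text
{'t': 18.8, 'al': np.float64(-38.8), 'r': np.float64(0.083), 'T': np.float64(-0.446), 'Mx': np.float64(-0.407), 'F': [-1.34, -0.84, 7.53]}
[(array([304. , 227.4]), 0.81)]
```

View pics/l_side.png

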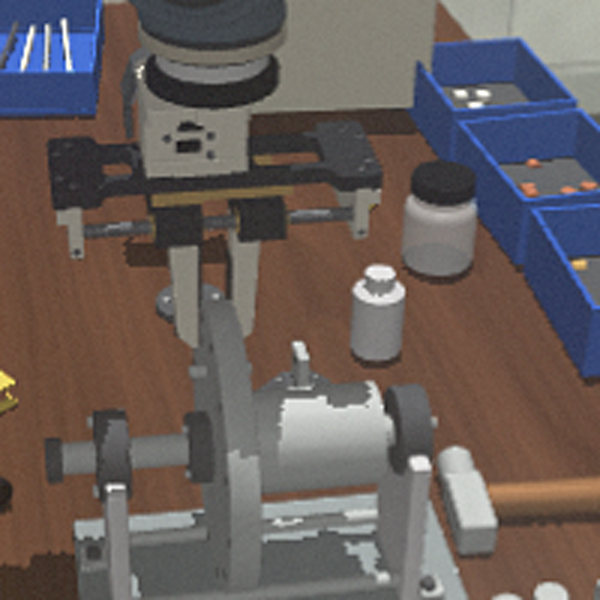

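Emit:
move_arm(rows=[{"xyz":[5.3,0,4.8],"roll":0},{"xyz":[10.1,0,10.1],"roll":0},{"xyz":[14.5,0,15.8],"roll":0},{"xyz":[18.3,0,21.8],"roll":0}])

```text
t: 19.4
eef_pos: [0.5005, -0.1209, 0.1735]
tool_rot: [2.284, 2.156, 0.002]
force: [-0.2, 2.8, 8.7]
grip_width: 0.0181
```

```bash
python3 -c "
from h import *;rec()"
```

```text
{'t': 19.4, 'al': np.float64(-58.9), 'r': np.float64(0.0823), 'T': np.float64(-0.494), 'Mx': np.float64(-0.1), 'F': [-0.33, 2.76, 8.67]}
```

Emit:
move_arm(rows=[{"xyz":[-3.8,0,-6],"roll":0},{"xyz":[-8.2,0,-11.7],"roll":0},{"xyz":[-13,0,-17],"roll":0},{"xyz":[-18.3,0,-21.8],"roll":0}])

```text
t: 19.9
eef_pos: [0.4994, -0.1387, 0.1932]
tool_rot: [-2.285, -2.155, -0.003]
force: [12.0, 2.1, -20.9]
grip_width: 0.0181
```

```bash
python3 -c "
from h import *;rec()"
```

```text
{'t': 19.9, 'al': np.float64(-40.2), 'r': np.float64(0.0814), 'T': np.float64(1.275), 'Mx': np.float64(0.716), 'F': [11.85, 2.82, -20.93]}
```

Emit:
move_arm(rows=[{"xyz":[-5.7,0,-4.4],"roll":0},{"xyz":[-11.7,0,-8.2],"roll":0},{"xyz":[-18,0,-11.5],"roll":0},{"xyz":[-24.7,0,-14.3],"roll":0}])

```text
t: 20.4
eef_pos: [0.498, -0.1626, 0.2072]
tool_rot: [-2.284, -2.154, -0.004]
force: [12.8, 7.5, -19.8]
grip_width: 0.018
```

```bash
python3 -c "
from h import *;rec()"
```

```text
{'t': 20.4, 'al': np.float64(-20.6), 'r': np.float64(0.0814), 'T': np.float64(1.193), 'Mx': np.float64(1.679), 'F': [12.33, 8.21, -19.8]}
```

Emit:
move_arm(rows=[{"xyz":[-6.8,0,-2.1],"roll":0},{"xyz":[-13.8,0,-3.7],"roll":0},{"xyz":[-20.9,0,-4.6],"roll":0},{"xyz":[-28,0,-4.9],"roll":0}])

```text
t: 20.9
eef_pos: [0.4963, -0.1897, 0.2126]
tool_rot: [-2.283, -2.153, -0.006]
force: [9.3, 14.0, -9.6]
grip_width: 0.0179
```

```bash
python3 -c "
from h import *;rec()"
```

```text
{'t': 20.9, 'al': np.float64(-1.1), 'r': np.float64(0.0816), 'T': np.float64(1.202), 'Mx': np.float64(2.761), 'F': [8.5, 14.57, -9.58]}
```

Emit:
move_arm(rows=[{"xyz":[-7.1,0,0.3],"roll":0},{"xyz":[-14.2,0,1.2],"roll":0},{"xyz":[-21.2,0,2.8],"roll":0},{"xyz":[-28,0,4.9],"roll":0}])

```text
t: 21.4
eef_pos: [0.4946, -0.218, 0.2088]
tool_rot: [-2.283, -2.154, -0.005]
force: [2.6, 13.9, 3.9]
grip_width: 0.0177
```

```bash
python3 -c "
from h import *;rec()"
```

```text
{'t': 21.4, 'al': np.float64(19.0), 'r': np.float64(0.0823), 'T': np.float64(1.199), 'Mx': np.float64(2.602), 'F': [1.75, 14.07, 3.85]}
```

Emit:
move_arm(rows=[{"xyz":[-6.7,0,2.8],"roll":0},{"xyz":[-13,0,6.1],"roll":0},{"xyz":[-19,0,9.9],"roll":0},{"xyz":[-24.7,0,14.3],"roll":0}])

```text
t: 21.9
eef_pos: [0.4931, -0.2439, 0.1955]
tool_rot: [-2.284, -2.156, -0.002]
force: [-3.0, 6.2, 12.9]
grip_width: 0.018
```

```bash
python3 -c "
from h import *;rec()"
```

```text
{'t': 21.9, 'al': np.float64(39.3), 'r': np.float64(0.0833), 'T': np.float64(1.065), 'Mx': np.float64(1.374), 'F': [-3.36, 5.99, 12.87]}
```

Emit:
move_arm(rows=[{"xyz":[-5.3,0,4.8],"roll":0},{"xyz":[-10.1,0,10.1],"roll":0},{"xyz":[-14.5,0,15.8],"roll":0},{"xyz":[-18.3,0,21.8],"roll":0}])

```text
t: 22.4
eef_pos: [0.492, -0.263, 0.1738]
tool_rot: [2.285, 2.156, 0.001]
force: [-3.5, 1.6, 12.9]
grip_width: 0.0178
```

```bash
python3 -c "
from h import *;rec();print([(np.round(d['point'],1),round(d['p'],2)) for d in (optics.snapshot('side'),nets.landmark_of('side','drive_pin'))[1]])"
```

```text
{'t': 22.4, 'al': np.float64(59.2), 'r': np.float64(0.0838), 'T': np.float64(0.989), 'Mx': np.float64(0.504), 'F': [-3.56, 1.43, 12.89]}
[(array([304.3, 250.1]), 0.68)]
```

```bash
cat >> h.py <<'E'
def pin(th,x=-.03): 
    c=np.array([.4965,-.1912,.125]); t=np.radians(th); return c+ax@np.array([x+.03,-.047*np.sin(t),.047*np.cos(t)])
E
python3 - <<'E'
from h import *
for th in (10,15,20,-25,-20,-30,65,70,75,80): print(th,proj("side",pin(th)).round(1),proj("top",pin(th)).round(1))
E
```

```text
10 [305.7 229.8] [403.3 236.8]
15 [306.1 231.6] [405.  236.9]
20 [306.4 233.4] [406.5 237. ]
-25 [303.5 222.4] [391.1 236.1]
-20 [303.8 222.9] [392.9 236.2]
-30 [303.3 222.1] [389.5 236. ]
65 [308.5 253.6] [415.5 237.9]
70 [308.6 255.9] [415.8 237.9]
75 [308.7 258.1] [415.9 238. ]
80 [308.8 260.2] [415.9 238.1]
```

Emit:
move_arm(rows=[{"xyz":[8.2,0,-11.7],"roll":0},{"xyz":[18.3,0,-21.8],"roll":0},{"xyz":[30,0,-30],"roll":0},{"xyz":[43,0,-36.1],"roll":0},{"xyz":[56.8,0,-39.8],"roll":0},{"xyz":[71,0,-41],"roll":0},{"xyz":[85.2,0,-39.8],"roll":0},{"xyz":[99,0,-36.1],"roll":0},{"xyz":[112,0,-30],"roll":0},{"xyz":[123.7,0,-21.8],"roll":0},{"xyz":[133.8,0,-11.7],"roll":0},{"xyz":[142,0,0],"roll":0}])

```text
t: 24.0
eef_pos: [0.5006, -0.1204, 0.1735]
tool_rot: [2.283, 2.156, 0.002]
force: [-0.2, 0.3, 7.9]
grip_width: 0.0178
```

Run:
```python
from h import *
rec()
im=optics.snapshot('side'); crop(im,230,100,430,300,3,'pics/m_side.png')
t=optics.snapshot('top');crop(t,300,130,480,290,4,'pics/m_top.png')
for c in ('side','top'): print([(np.round(d['point'],1),round(d['p'],2)) for d in nets.landmark_of(c,'drive_pin')])
for th in (-35,-40,-45,-50,-55): print(th,proj("side",pin(th)).round(1),proj("top",pin(th)).round(1))
```

```text
{'t': 24.0, 'al': np.float64(-59.0), 'r': np.float64(0.0827), 'T': np.float64(-0.547), 'Mx': np.float64(-0.283), 'F': [-0.19, 0.33, 7.92]}
[(array([299.5, 225.5]), 0.8)]
[]
-35 [303. 222.] [387.8 235.9]
-40 [302.8 222.1] [386.3 235.9]
-45 [302.6 222.4] [384.9 235.8]
-50 [302.3 222.9] [383.5 235.8]
-55 [302.2 223.5] [382.3 235.7]
```

View pics/m_top.png

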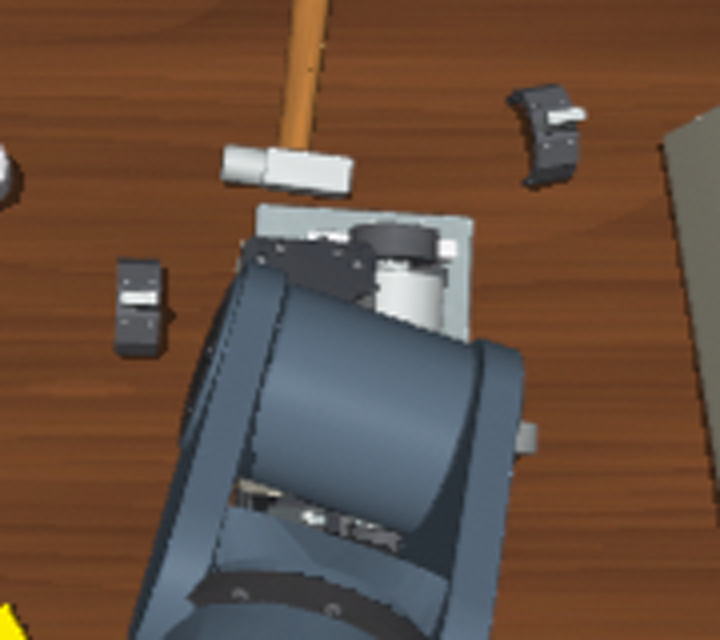

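View pics/m_side.png

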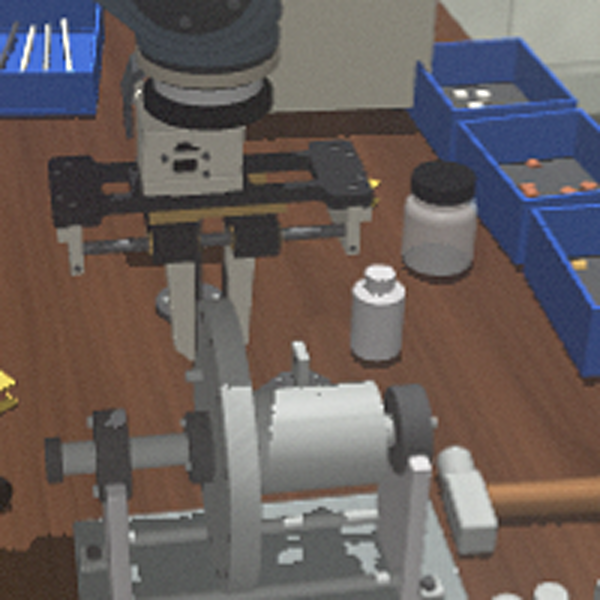

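Emit:
move_arm(rows=[{"xyz":[0,0,0],"roll":0},{"xyz":[0,0,0],"roll":0},{"xyz":[0,0,0],"roll":0},{"xyz":[0,0,0],"roll":0}], claw=-0.2)

```text
t: 24.7
eef_pos: [0.5, -0.1213, 0.1722]
tool_rot: [-2.285, -2.156, 0.0]
force: [-0.2, 0.2, -0.4]
grip_width: 0.0371
```

Emit:
move_arm(rows=[{"xyz":[-8.2,0,-11.7],"roll":0},{"xyz":[-18.3,0,-21.8],"roll":0},{"xyz":[-30,0,-30],"roll":0},{"xyz":[-43,0,-36.1],"roll":0},{"xyz":[-56.8,0,-39.8],"roll":0},{"xyz":[-71,0,-41],"roll":0},{"xyz":[-85.2,0,-39.8],"roll":0},{"xyz":[-99,0,-36.1],"roll":0},{"xyz":[-112,0,-30],"roll":0},{"xyz":[-123.7,0,-21.8],"roll":0},{"xyz":[-133.8,0,-11.7],"roll":0},{"xyz":[-142,0,0],"roll":0}])

```text
t: 26.2
eef_pos: [0.4918, -0.2636, 0.1712]
tool_rot: [-2.285, -2.156, 0.0]
force: [-0.3, 0.1, -0.3]
grip_width: 0.0369
```

Emit:
move_arm(rows=[{"xyz":[0,0,0],"roll":0},{"xyz":[0,0,0],"roll":0},{"xyz":[0,0,0],"roll":0},{"xyz":[0,0,0],"roll":0},{"xyz":[0,0,0],"roll":0},{"xyz":[0,0,0],"roll":0}], claw=-1, squeeze=24)

```text
t: 26.95
eef_pos: [0.492, -0.2629, 0.1724]
tool_rot: [2.285, 2.156, 0.0]
force: [-0.5, 2.4, 4.0]
grip_width: 0.0178
```

Run:
```python
from h import *
rec()
im=optics.snapshot('side'); crop(im,230,100,430,300,3,'pics/n_side.png')
print([(np.round(d['point'],1),round(d['p'],2)) for d in nets.landmark_of('side','drive_pin')])
```

```text
{'t': 26.95, 'al': np.float64(60.0), 'r': np.float64(0.0829), 'T': np.float64(0.387), 'Mx': np.float64(0.323), 'F': [-0.6, 2.34, 4.04]}
[(array([300.2, 225.3]), 0.71), (array([318.8, 295.9]), 0.26)]
```

View pics/n_side.png

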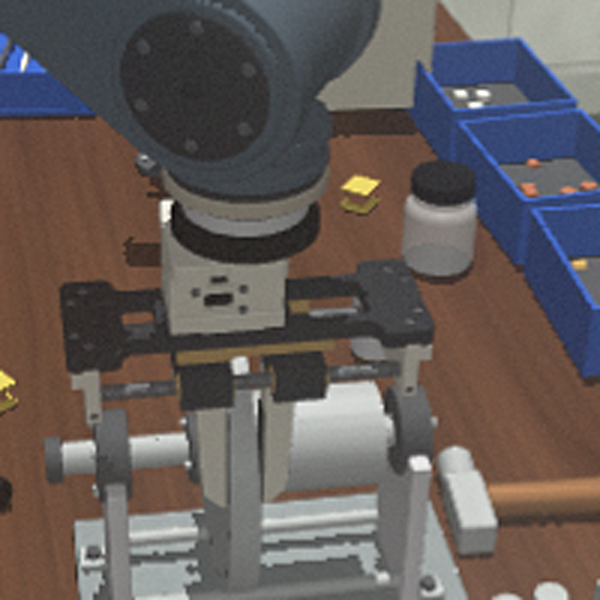

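Emit:
move_arm(rows=[{"xyz":[3.8,0,-6],"roll":0},{"xyz":[8.2,0,-11.7],"roll":0},{"xyz":[13,0,-17],"roll":0},{"xyz":[18.3,0,-21.8],"roll":0}])

```text
t: 27.55
eef_pos: [0.4931, -0.2445, 0.1942]
tool_rot: [2.285, 2.156, -0.0]
force: [4.2, -2.8, -9.5]
grip_width: 0.018
```

```bash
echo '"grasp2"'>>log.txt; python3 -c "from h import *;rec()"
```

```text
{'t': 27.55, 'al': np.float64(40.2), 'r': np.float64(0.0828), 'T': np.float64(-0.665), 'Mx': np.float64(-0.656), 'F': [4.36, -2.51, -9.47]}
```

Emit:
move_arm(rows=[{"xyz":[5.7,0,-4.4],"roll":0},{"xyz":[11.7,0,-8.2],"roll":0},{"xyz":[18,0,-11.5],"roll":0},{"xyz":[24.7,0,-14.3],"roll":0}])

```text
t: 28.05
eef_pos: [0.4945, -0.2204, 0.2087]
tool_rot: [2.284, 2.155, -0.001]
force: [3.9, -6.4, -9.1]
grip_width: 0.0177
```

```bash
python3 -c "from h import *;rec()"
```

```text
{'t': 28.05, 'al': np.float64(20.6), 'r': np.float64(0.083), 'T': np.float64(-0.746), 'Mx': np.float64(-1.287), 'F': [4.3, -6.18, -9.09]}
```

Emit:
move_arm(rows=[{"xyz":[6.8,0,-2.1],"roll":0},{"xyz":[13.8,0,-3.7],"roll":0},{"xyz":[20.9,0,-4.6],"roll":0},{"xyz":[28,0,-4.9],"roll":0}])

```text
t: 28.55
eef_pos: [0.4961, -0.1932, 0.2142]
tool_rot: [2.282, 2.154, -0.002]
force: [1.0, -9.8, -1.5]
grip_width: 0.0178
```

```bash
python3 -c "from h import *;rec()"
```

```text
{'t': 28.55, 'al': np.float64(1.4), 'r': np.float64(0.0833), 'T': np.float64(-0.813), 'Mx': np.float64(-2.14), 'F': [1.59, -9.74, -1.5]}
```

Emit:
move_arm(rows=[{"xyz":[7.1,0,0.3],"roll":0},{"xyz":[14.2,0,1.2],"roll":0},{"xyz":[21.2,0,2.8],"roll":0},{"xyz":[28,0,4.9],"roll":0}])

```text
t: 29.05
eef_pos: [0.4978, -0.1654, 0.2105]
tool_rot: [2.282, 2.154, -0.002]
force: [-4.8, -8.6, 11.5]
grip_width: 0.018
```

```bash
python3 -c "from h import *;rec()"
```

```text
{'t': 29.05, 'al': np.float64(-18.0), 'r': np.float64(0.0836), 'T': np.float64(-1.002), 'Mx': np.float64(-1.745), 'F': [-4.33, -8.87, 11.49]}
```

Emit:
move_arm(rows=[{"xyz":[6.7,0,2.8],"roll":0},{"xyz":[13,0,6.1],"roll":0},{"xyz":[19,0,9.9],"roll":0},{"xyz":[24.7,0,14.3],"roll":0}])

```text
t: 29.55
eef_pos: [0.4994, -0.14, 0.1965]
tool_rot: [2.283, 2.155, -0.0]
force: [-5.8, -2.8, 17.4]
grip_width: 0.0179
```

```bash
python3 -c "from h import *;rec()"
```

```text
{'t': 29.55, 'al': np.float64(-38.1), 'r': np.float64(0.0832), 'T': np.float64(-1.098), 'Mx': np.float64(-0.825), 'F': [-5.63, -3.14, 17.39]}
```

Emit:
move_arm(rows=[{"xyz":[5.3,0,4.8],"roll":0},{"xyz":[10.1,0,10.1],"roll":0},{"xyz":[14.5,0,15.8],"roll":0},{"xyz":[18.3,0,21.8],"roll":0}])

```text
t: 30.05
eef_pos: [0.5005, -0.1212, 0.1745]
tool_rot: [2.283, 2.155, 0.001]
force: [-4.9, 1.5, 17.4]
grip_width: 0.0176
```

```bash
python3 -c "from h import *;rec()"
```

```text
{'t': 30.05, 'al': np.float64(-58.2), 'r': np.float64(0.0825), 'T': np.float64(-1.172), 'Mx': np.float64(-0.349), 'F': [-5.02, 1.18, 17.45]}
```

Emit:
move_arm(rows=[{"xyz":[-3.8,0,-6],"roll":0},{"xyz":[-8.2,0,-11.7],"roll":0},{"xyz":[-13,0,-17],"roll":0},{"xyz":[-18.3,0,-21.8],"roll":0}])

```text
t: 30.55
eef_pos: [0.4994, -0.1393, 0.1942]
tool_rot: [2.285, 2.156, 0.002]
force: [7.7, 0.2, -12.6]
grip_width: 0.0182
```

```bash
python3 -c "from h import *;rec()"
```

```text
{'t': 30.55, 'al': np.float64(-39.4), 'r': np.float64(0.0819), 'T': np.float64(0.695), 'Mx': np.float64(0.206), 'F': [7.65, 0.65, -12.58]}
```

Emit:
move_arm(rows=[{"xyz":[-5.7,0,-4.4],"roll":0},{"xyz":[-11.7,0,-8.2],"roll":0},{"xyz":[-18,0,-11.5],"roll":0},{"xyz":[-24.7,0,-14.3],"roll":0}])

```text
t: 31.05
eef_pos: [0.4979, -0.1633, 0.2081]
tool_rot: [-2.285, -2.155, -0.003]
force: [9.3, 4.0, -14.1]
grip_width: 0.0178
```

```bash
python3 -c "from h import *;rec()"
```

```text
{'t': 31.05, 'al': np.float64(-19.9), 'r': np.float64(0.082), 'T': np.float64(0.747), 'Mx': np.float64(0.928), 'F': [9.05, 4.58, -14.1]}
```

Emit:
move_arm(rows=[{"xyz":[-6.8,0,-2.1],"roll":0},{"xyz":[-13.8,0,-3.7],"roll":0},{"xyz":[-20.9,0,-4.6],"roll":0},{"xyz":[-28,0,-4.9],"roll":0}])

```text
t: 31.55
eef_pos: [0.4963, -0.1905, 0.2132]
tool_rot: [-2.284, -2.154, -0.004]
force: [7.4, 11.1, -8.3]
grip_width: 0.018
```

```bash
python3 -c "from h import *;rec()"
```

```text
{'t': 31.55, 'al': np.float64(-0.5), 'r': np.float64(0.0822), 'T': np.float64(0.95), 'Mx': np.float64(1.914), 'F': [6.77, 11.49, -8.29]}
```

Emit:
move_arm(rows=[{"xyz":[-7.1,0,0.3],"roll":0},{"xyz":[-14.2,0,1.2],"roll":0},{"xyz":[-21.2,0,2.8],"roll":0},{"xyz":[-28,0,4.9],"roll":0}])

```text
t: 32.05
eef_pos: [0.4946, -0.2184, 0.2091]
tool_rot: [-2.284, -2.155, -0.004]
force: [3.0, 11.6, 3.2]
grip_width: 0.0176
```

```bash
python3 -c "from h import *;rec()"
```

```text
{'t': 32.05, 'al': np.float64(19.2), 'r': np.float64(0.0828), 'T': np.float64(1.003), 'Mx': np.float64(2.09), 'F': [2.33, 11.72, 3.22]}
```

Emit:
move_arm(rows=[{"xyz":[-6.7,0,2.8],"roll":0},{"xyz":[-13,0,6.1],"roll":0},{"xyz":[-19,0,9.9],"roll":0},{"xyz":[-24.7,0,14.3],"roll":0}])

```text
t: 32.55
eef_pos: [0.4931, -0.2439, 0.1957]
tool_rot: [-2.285, -2.156, -0.002]
force: [-1.2, 6.1, 11.3]
grip_width: 0.0176
```

```bash
python3 -c "from h import *;rec()"
```

```text
{'t': 32.55, 'al': np.float64(39.2), 'r': np.float64(0.0836), 'T': np.float64(0.99), 'Mx': np.float64(1.286), 'F': [-1.55, 6.03, 11.34]}
```

```bash
cat > fit.py <<'E'
from h import *
# (theta flange, sign, T, Fy, Fz)
D=[]
# moving - sweep of grasp1 (from move outputs): world forces
def add(pos,F,s,off):
    c0=np.array([.4965,-.1912,.125]);p=ax.T@(np.array(pos)-[0,0,.006]-c0);f=ax.T@np.array(F)
    al=np.degrees(np.arctan2(-p[1],p[2]));D.append((al+off,s,-(p[1]*f[2]-p[2]*f[1]),f[1],f[2]))
for pos,F in [([.4931,-.2444,.1939],[4.4,-2.4,-9.7]),([.4945,-.22,.2087],[3.9,-5.5,-8.5]),([.4962,-.1925,.2142],[.8,-6.5,-1]),([.4979,-.1643,.21],[-1.1,-4,5.6]),]: add(pos,F,-1,0)
off=0;prev=None
sg={15.6:1,16.1:1,18.8:-1,19.4:-1,24.0:-1}
for l in open("log.txt"):
    d=json.loads(l)
    if d=="grasp2": off=-119;continue
    t=d["t"]
    if off==0:
        s=sg.get(t, 1 if 19.9<=t<=22.4 else 0)
    else: s=-1 if t<30.2 else 1
    if s: D.append((d["al"]+off,s,d["T"],d["F"][1],d["F"][2]))
D=np.array(D);th=np.radians(D[:,0])
def fit(I,cols=6):
    A=np.c_[np.cos(th),np.sin(th),D[:,1],np.ones(len(D)),-D[:,4],D[:,3]][:,cols][I]
    x,*_=np.linalg.lstsq(A,D[I,2],rcond=None)
    r=D[I,2]-A@x
    # -G = a cos+b sin = -A sin(th+phi) ; heavy angle beta=th+phi, G=A sin beta
    amp=np.hypot(x[0],x[1]); phi=np.degrees(np.arctan2(-x[0],-x[1]))
    print("A",amp.round(3),"theta for heavy down",((180-phi+180)%360-180).round(1),"x",x.round(4),"rms",r.std().round(3))
al=np.ones(len(D),bool)
for cols in ([0,1,2],[0,1,2,3],[0,1,2,3,4,5]):
    fit(al,cols)
g=D[:,0]>-60; fit(g,[0,1,2]); fit(~g,[0,1,2]); fit(D[:,1]>0,[0,1,2]);fit(D[:,1]<0,[0,1,2])
E
python3 fit.py
```

```text
A 0.378 theta for heavy down -117.0 x [ 0.3369 -0.172   0.872 ] rms 0.046
A 0.349 theta for heavy down -114.9 x [ 0.317  -0.147   0.8694  0.0322] rms 0.043
A 0.34 theta for heavy down -114.1 x [ 3.107e-01 -1.391e-01  8.578e-01  3.310e-02  6.000e-04  1.800e-03] rms 0.043
A 0.393 theta for heavy down -113.6 x [ 0.3605 -0.1574  0.8666] rms 0.042
A 0.32 theta for heavy down -120.0 x [ 0.2769 -0.1597  0.8773] rms 0.043
A 0.315 theta for heavy down -113.5 x [ 0.2886 -0.1253  0.913 ] rms 0.047
A 0.375 theta for heavy down -116.6 x [ 0.335  -0.1675  0.8494] rms 0.033
```

```bash
cat > fit2.py <<'E'
from h import *
D=[];off=0
sg={15.1:1,15.6:1,16.1:1,18.8:-1,19.4:-1,24.0:-1}
for l in open("log.txt"):
    d=json.loads(l)
    if d=="grasp2": off=-119;continue
    t=d["t"]; s=sg.get(t, 1 if 19.9<=t<=22.4 else 0) if off==0 else (-1 if t<30.2 else 1)
    if s: D.append((d["al"]+off,s,d["T"],d["F"][1],d["F"][2],d["Mx"]))
D=np.array(D);th=np.radians(D[:,0])
def fit(A,y,n):
    x,*_=np.linalg.lstsq(A,y,rcond=None);r=y-A@x;cov=np.linalg.inv(A.T@A)*r.var()
    phi=np.degrees(np.arctan2(-x[0],-x[1]));a=np.hypot(x[0],x[1])
    print(n,"A",a.round(3),"down",((360-phi)%360-180+0).round(1) if 0 else ((180-phi+180)%360-180).round(1),"x",x.round(4),"rms",r.std().round(3),"sd deg",np.degrees(np.sqrt(cov[0,0])/a).round(1))
c=np.cos(th);s=np.sin(th)
fit(np.c_[c,s,D[:,1],-D[:,3]],D[:,2]-D[:,5],"full d")
fit(np.c_[c,s,D[:,1],-D[:,3],np.ones(len(D))],D[:,2]-D[:,5],"full d+b")
fit(np.c_[c,s,D[:,1],-D[:,3],-D[:,4]],D[:,2]-D[:,5],"full d+cy")
E
python3 fit2.py
```

```text
full d A 0.324 down -134.9 x [ 0.2297 -0.2287  0.5736  0.1571] rms 0.139 sd deg 8.9
full d+b A 0.263 down -127.3 x [ 0.2088 -0.1593  0.565   0.1608  0.0897] rms 0.132 sd deg 10.6
full d+cy A 0.343 down -136.7 x [ 0.2355 -0.2498  0.5955  0.1593 -0.0024] rms 0.14 sd deg 8.6
```

Emit:
move_arm(rows=[{"xyz":[0,0,0],"roll":0},{"xyz":[0,0,0],"roll":0}], squeeze=16)

```text
t: 32.8
eef_pos: [0.493, -0.2446, 0.1952]
tool_rot: [2.285, 2.156, 0.001]
force: [-1.7, 1.5, 6.2]
grip_width: 0.0178
```

Emit:
move_arm(rows=[{"xyz":[5.7,0,-4.4],"roll":0},{"xyz":[11.7,0,-8.2],"roll":0}])

```text
t: 33.05
eef_pos: [0.4937, -0.2334, 0.2026]
tool_rot: [2.284, 2.155, -0.001]
force: [2.6, -5.3, -6.4]
grip_width: 0.0178
```

Emit:
move_arm(rows=[{"xyz":[6.3,0,-3.3],"roll":0},{"xyz":[13,0,-6.1],"roll":0}])

```text
t: 33.3
eef_pos: [0.4945, -0.2205, 0.2087]
tool_rot: [2.284, 2.155, -0.001]
force: [3.4, -5.9, -5.2]
grip_width: 0.0176
```

Emit:
move_arm(rows=[{"xyz":[6.8,0,-2.1],"roll":0},{"xyz":[13.8,0,-3.7],"roll":0}])

```text
t: 33.55
eef_pos: [0.4953, -0.2069, 0.2125]
tool_rot: [2.283, 2.155, -0.002]
force: [1.4, -7.4, -4.4]
grip_width: 0.0181
```

Emit:
move_arm(rows=[{"xyz":[7.1,0,-0.9],"roll":0},{"xyz":[14.2,0,-1.2],"roll":0}])

```text
t: 33.8
eef_pos: [0.4962, -0.1931, 0.214]
tool_rot: [2.283, 2.154, -0.002]
force: [-0.2, -9.7, -0.1]
grip_width: 0.0178
```

Emit:
move_arm(rows=[{"xyz":[7.1,0,0.3],"roll":0},{"xyz":[14.2,0,1.2],"roll":0}])

```text
t: 34.05
eef_pos: [0.497, -0.179, 0.2133]
tool_rot: [2.282, 2.154, -0.002]
force: [-1.3, -8.5, 4.4]
grip_width: 0.018
```

Emit:
move_arm(rows=[{"xyz":[7,0,1.6],"roll":0},{"xyz":[13.8,0,3.7],"roll":0}])

```text
t: 34.3
eef_pos: [0.4978, -0.1651, 0.21]
tool_rot: [2.282, 2.154, -0.002]
force: [-3.9, -8.8, 10.2]
grip_width: 0.0183
```

Emit:
move_arm(rows=[{"xyz":[6.7,0,2.8],"roll":0},{"xyz":[13,0,6.1],"roll":0}])

```text
t: 34.55
eef_pos: [0.4987, -0.1519, 0.2041]
tool_rot: [2.282, 2.154, -0.001]
force: [-4.3, -5.2, 13.2]
grip_width: 0.018
```

Emit:
move_arm(rows=[{"xyz":[6,0,3.8],"roll":0},{"xyz":[11.7,0,8.2],"roll":0}])

```text
t: 34.8
eef_pos: [0.4993, -0.14, 0.1959]
tool_rot: [2.283, 2.155, -0.0]
force: [-3.9, -3.6, 13.2]
grip_width: 0.0176
```

Emit:
move_arm(rows=[{"xyz":[-5.7,0,-4.4],"roll":0},{"xyz":[-11.7,0,-8.2],"roll":0}])

```text
t: 35.05
eef_pos: [0.4987, -0.1504, 0.2024]
tool_rot: [-2.285, -2.156, -0.002]
force: [6.9, 2.3, -8.6]
grip_width: 0.0177
```

Emit:
move_arm(rows=[{"xyz":[-6.3,0,-3.3],"roll":0},{"xyz":[-13,0,-6.1],"roll":0}])

```text
t: 35.3
eef_pos: [0.4979, -0.1633, 0.2082]
tool_rot: [-2.285, -2.155, -0.003]
force: [7.8, 4.3, -10.2]
grip_width: 0.0181
```

Emit:
move_arm(rows=[{"xyz":[-6.8,0,-2.1],"roll":0},{"xyz":[-13.8,0,-3.7],"roll":0}])

```text
t: 35.55
eef_pos: [0.4971, -0.1768, 0.2118]
tool_rot: [-2.284, -2.155, -0.003]
force: [7.8, 6.7, -9.0]
grip_width: 0.0176
```

Emit:
move_arm(rows=[{"xyz":[-7.1,0,-0.9],"roll":0},{"xyz":[-14.2,0,-1.2],"roll":0}])

```text
t: 35.8
eef_pos: [0.4963, -0.1907, 0.2131]
tool_rot: [-2.284, -2.155, -0.004]
force: [6.2, 8.5, -5.6]
grip_width: 0.0177
```

Emit:
move_arm(rows=[{"xyz":[-7.1,0,0.3],"roll":0},{"xyz":[-14.2,0,1.2],"roll":0}])

```text
t: 36.05
eef_pos: [0.4954, -0.2047, 0.2122]
tool_rot: [-2.284, -2.155, -0.004]
force: [4.8, 9.7, -1.3]
grip_width: 0.0182
```

Emit:
move_arm(rows=[{"xyz":[-7,0,1.6],"roll":0},{"xyz":[-13.8,0,3.7],"roll":0}])

```text
t: 36.3
eef_pos: [0.4946, -0.2187, 0.2089]
tool_rot: [-2.284, -2.155, -0.004]
force: [3.2, 10.1, 3.1]
grip_width: 0.0179
```

Emit:
move_arm(rows=[{"xyz":[-6.7,0,2.8],"roll":0},{"xyz":[-13,0,6.1],"roll":0}])

```text
t: 36.55
eef_pos: [0.4938, -0.2319, 0.2031]
tool_rot: [-2.284, -2.155, -0.003]
force: [0.1, 8.1, 7.0]
grip_width: 0.0177
```

Emit:
move_arm(rows=[{"xyz":[-6,0,3.8],"roll":0},{"xyz":[-11.7,0,8.2],"roll":0}])

```text
t: 36.8
eef_pos: [0.4931, -0.244, 0.1952]
tool_rot: [-2.285, -2.156, -0.002]
force: [-1.5, 5.7, 9.7]
grip_width: 0.018
```

```bash
cat > fit3.py <<'E'
from h import *
M=[("-",.2334,.2026,.4937,2.6,-5.3,-6.4),("-",.2205,.2087,.4945,3.4,-5.9,-5.2),("-",.2069,.2125,.4953,1.4,-7.4,-4.4),("-",.1931,.214,.4962,-.2,-9.7,-.1),("-",.179,.2133,.497,-1.3,-8.5,4.4),("-",.1651,.21,.4978,-3.9,-8.8,10.2),("-",.1519,.2041,.4987,-4.3,-5.2,13.2),("-",.14,.1959,.4993,-3.9,-3.6,13.2),
("+",.1504,.2024,.4987,6.9,2.3,-8.6),("+",.1633,.2082,.4979,7.8,4.3,-10.2),("+",.1768,.2118,.4971,7.8,6.7,-9.0),("+",.1907,.2131,.4963,6.2,8.5,-5.6),("+",.2047,.2122,.4954,4.8,9.7,-1.3),("+",.2187,.2089,.4946,3.2,10.1,3.1),("+",.2319,.2031,.4938,.1,8.1,7.0),("+",.244,.1952,.4931,-1.5,5.7,9.7)]
c0=np.array([.4965,-.1912,.125]);R=[]
for s,y,z,x,fx,fy,fz in M:
    p=ax.T@(np.array([x,-y,z-.006])-c0);f=ax.T@np.array([fx,fy,fz])
    R.append((np.degrees(np.arctan2(-p[1],p[2])),1 if s=="+" else -1,-(p[1]*f[2]-p[2]*f[1])))
R=np.array(R);print(R.round(3))
th=np.radians(R[:,0]-119)
for cols in ([0,1,2],[0,1,2,3]):
    A=np.c_[np.cos(th),np.sin(th),R[:,1],np.ones(len(R))][:,cols];x,*_=np.linalg.lstsq(A,R[:,2],rcond=None)
    print(x.round(3),np.hypot(x[0],x[1]).round(3),((180-np.degrees(np.arctan2(-x[0],-x[1]))+180)%360-180).round(1),(R[:,2]-A@x).std().round(3))
E
python3 fit3.py
```

```text
[[ 30.569  -1.     -0.639]
 [ 20.704  -1.     -0.595]
 [ 10.933  -1.     -0.665]
 [  1.321  -1.     -0.805]
 [ -8.438  -1.     -0.758]
 [-18.303  -1.     -0.978]
 [-28.301  -1.     -0.917]
 [-38.312  -1.     -0.925]
 [-29.781   1.      0.544]
 [-19.892   1.      0.651]
 [-10.112   1.      0.707]
 [ -0.34    1.      0.729]
 [  9.468   1.      0.791]
 [ 19.486   1.      0.885]
 [ 29.498   1.      0.869]
 [ 39.493   1.      0.873]]
[ 0.279 -0.135  0.75 ] 0.31 -115.8 0.047
[ 0.199 -0.284  0.75  -0.157] 0.347 -145.0 0.045
```

Emit:
move_arm(rows=[{"xyz":[0,0,0],"roll":0},{"xyz":[0,0,0],"roll":0},{"xyz":[0,0,0],"roll":0}], claw=-0.3)

```text
t: 37.17
eef_pos: [0.4929, -0.2446, 0.1941]
tool_rot: [2.285, 2.156, -0.0]
force: [0.7, 0.6, -0.4]
grip_width: 0.0327
```

Emit:
move_arm(rows=[{"xyz":[11.7,0,-8.2],"roll":0},{"xyz":[24.7,0,-14.3],"roll":0},{"xyz":[38.5,0,-18],"roll":0},{"xyz":[52.7,0,-19.2],"roll":0},{"xyz":[52.7,0,-19.2],"roll":0},{"xyz":[52.7,0,-19.2],"roll":0}])

```text
t: 37.92
eef_pos: [0.496, -0.1922, 0.213]
tool_rot: [-2.285, -2.156, 0.0]
force: [-0.5, -0.1, -0.6]
grip_width: 0.0324
```

Run:
```python
from h import *
rec()
t=optics.snapshot('side');crop(t,230,100,430,300,3,'pics/o_side.png')
print([(np.round(d['point'],1),round(d['p'],2)) for d in nets.landmark_of('side','drive_pin')])
for th in (-55,-60,-65,-70): print(th,proj("side",pin(th)).round(1))
```

```text
{'t': 37.92, 'al': np.float64(0.7), 'r': np.float64(0.082), 'T': np.float64(-0.007), 'Mx': np.float64(-0.05), 'F': [-0.46, -0.08, -0.56]}
[(array([300.5, 229.7]), 0.85)]
-55 [302.2 223.5]
-60 [302.  224.3]
-65 [301.9 225.3]
-70 [301.8 226.5]
```

Emit:
move_arm(rows=[{"xyz":[0,0,0],"roll":0},{"xyz":[0,0,0],"roll":0},{"xyz":[0,0,0],"roll":0},{"xyz":[0,0,0],"roll":0},{"xyz":[0,0,0],"roll":0}], claw=-1, squeeze=18)

```text
t: 38.65
eef_pos: [0.4962, -0.1924, 0.2131]
tool_rot: [2.285, 2.156, 0.0]
force: [4.3, -3.1, -5.2]
grip_width: 0.0178
```

Emit:
move_arm(rows=[{"xyz":[7.1,0,0.3],"roll":0},{"xyz":[14.2,0,1.2],"roll":0}])

```text
t: 38.9
eef_pos: [0.497, -0.1789, 0.2125]
tool_rot: [2.283, 2.155, -0.002]
force: [0.7, -6.8, 1.3]
grip_width: 0.0181
```

Emit:
move_arm(rows=[{"xyz":[7,0,1.6],"roll":0},{"xyz":[13.8,0,3.7],"roll":0}])

```text
t: 39.15
eef_pos: [0.4978, -0.1651, 0.2093]
tool_rot: [2.283, 2.155, -0.001]
force: [-0.7, -6.5, 6.3]
grip_width: 0.0178
```

Emit:
move_arm(rows=[{"xyz":[6.7,0,2.8],"roll":0},{"xyz":[13,0,6.1],"roll":0}])

```text
t: 39.4
eef_pos: [0.4986, -0.1518, 0.2035]
tool_rot: [2.283, 2.155, -0.001]
force: [-2.3, -5.2, 10.5]
grip_width: 0.0177
```

Emit:
move_arm(rows=[{"xyz":[6,0,3.8],"roll":0},{"xyz":[11.7,0,8.2],"roll":0}])

```text
t: 39.65
eef_pos: [0.4994, -0.14, 0.1954]
tool_rot: [2.283, 2.155, -0.0]
force: [-3.3, -3.0, 11.8]
grip_width: 0.0179
```

Emit:
move_arm(rows=[{"xyz":[5.3,0,4.8],"roll":0},{"xyz":[10.1,0,10.1],"roll":0}])

```text
t: 39.9
eef_pos: [0.5, -0.1297, 0.1852]
tool_rot: [2.283, 2.155, 0.0]
force: [-2.4, -1.5, 12.7]
grip_width: 0.0179
```

Emit:
move_arm(rows=[{"xyz":[4.4,0,5.7],"roll":0},{"xyz":[8.2,0,11.7],"roll":0}])

```text
t: 40.15
eef_pos: [0.5005, -0.1213, 0.1735]
tool_rot: [2.284, 2.155, 0.001]
force: [-1.8, -0.5, 13.2]
grip_width: 0.0181
```

Emit:
move_arm(rows=[{"xyz":[-3.8,0,-6],"roll":0},{"xyz":[-8.2,0,-11.7],"roll":0}])

```text
t: 40.4
eef_pos: [0.5, -0.1291, 0.1836]
tool_rot: [-2.285, -2.156, -0.002]
force: [7.7, 0.3, -11.1]
grip_width: 0.0176
```

Emit:
move_arm(rows=[{"xyz":[-4.8,0,-5.3],"roll":0},{"xyz":[-10.1,0,-10.1],"roll":0}])

```text
t: 40.65
eef_pos: [0.4994, -0.1392, 0.1935]
tool_rot: [-2.285, -2.156, -0.002]
force: [9.6, 0.9, -12.2]
grip_width: 0.018
```

Emit:
move_arm(rows=[{"xyz":[-5.7,0,-4.4],"roll":0},{"xyz":[-11.7,0,-8.2],"roll":0}])

```text
t: 40.9
eef_pos: [0.4987, -0.1506, 0.2015]
tool_rot: [-2.285, -2.155, -0.003]
force: [9.6, 3.2, -13.2]
grip_width: 0.0179
```

Emit:
move_arm(rows=[{"xyz":[-6.3,0,-3.3],"roll":0},{"xyz":[-13,0,-6.1],"roll":0}])

```text
t: 41.15
eef_pos: [0.4979, -0.1632, 0.2075]
tool_rot: [-2.284, -2.155, -0.003]
force: [9.9, 4.8, -14.2]
grip_width: 0.0177
```

Emit:
move_arm(rows=[{"xyz":[-6.8,0,-2.1],"roll":0},{"xyz":[-13.8,0,-3.7],"roll":0}])

```text
t: 41.4
eef_pos: [0.4971, -0.1766, 0.2111]
tool_rot: [-2.284, -2.154, -0.004]
force: [10.9, 9.0, -11.1]
grip_width: 0.0181
```

Emit:
move_arm(rows=[{"xyz":[-7.1,0,-0.9],"roll":0},{"xyz":[-14.2,0,-1.2],"roll":0}])

```text
t: 41.65
eef_pos: [0.4963, -0.1904, 0.2126]
tool_rot: [-2.283, -2.154, -0.005]
force: [7.8, 12.5, -7.4]
grip_width: 0.0178
```

```bash
cat > fit4.py <<'E'
from h import *
exec(open("fit3.py").read().split("R=np.array(R)")[0].replace("from h import *",""))
R3=[(a-119,s,T) for a,s,T in R]
M3=[(-1,.4970,-.1789,.2125,.7,-6.8,1.3),(-1,.4978,-.1651,.2093,-.7,-6.5,6.3),(-1,.4986,-.1518,.2035,-2.3,-5.2,10.5),(-1,.4994,-.14,.1954,-3.3,-3,11.8),(-1,.5,-.1297,.1852,-2.4,-1.5,12.7),(-1,.5005,-.1213,.1735,-1.8,-.5,13.2),
(1,.5,-.1291,.1836,7.7,.3,-11.1),(1,.4994,-.1392,.1935,9.6,.9,-12.2),(1,.4987,-.1506,.2015,9.6,3.2,-13.2),(1,.4979,-.1632,.2075,9.9,4.8,-14.2),(1,.4971,-.1766,.2111,10.9,9,-11.1),(1,.4963,-.1904,.2126,7.8,12.5,-7.4)]
R4=[]
for s,x,y,z,fx,fy,fz in M3:
    p=ax.T@(np.array([x,y,z-.006])-c0);f=ax.T@np.array([fx,fy,fz])
    R4.append((np.degrees(np.arctan2(-p[1],p[2]))-80,s,-(p[1]*f[2]-p[2]*f[1])))
def fit(R,n,fixA=None,b=False):
    R=np.array(R);th=np.radians(R[:,0]);A=np.c_[np.cos(th),np.sin(th),R[:,1]]
    if b:A=np.c_[A,np.ones(len(R))]
    x,*_=np.linalg.lstsq(A,R[:,2],rcond=None)
    print(n,x.round(3),np.hypot(x[0],x[1]).round(3),((180-np.degrees(np.arctan2(-x[0],-x[1]))+180)%360-180).round(1),(R[:,2]-A@x).std().round(3))
print(np.round(R4,3)); fit(R3,"g2 low");fit(R4,"g3")
import io,contextlib
with contextlib.redirect_stdout(io.StringIO()): exec(open("fit.py").read().replace("from h import *","").replace("def fit","def fit0").replace("\n    fit(","\n    fit0(").replace("g=D[:,0]>-60; fit(g,[0,1,2]); fit(~g,[0,1,2]); fit(D[:,1]>0,[0,1,2]);fit(D[:,1]<0,[0,1,2])",""))
R1=D[:,:3]; 
# joint with separate friction per group
G=[R1[R1[:,0]>-60.5],R1[R1[:,0]<=-60.5],np.array(R3),np.array(R4)]
def joint(b):
    rows=[];y=[]
    for i,g in enumerate(G):
        for a,s,T in g:
            k=[0]*len(G);k[i]=s;rows.append([np.cos(np.radians(a)),np.sin(np.radians(a))]+k+([1] if b else []));y.append(T)
    A=np.array(rows);y=np.array(y);x,*_=np.linalg.lstsq(A,y,rcond=None);r=y-A@x;cov=np.linalg.inv(A.T@A)*r.var()
    print("joint",x.round(3),np.hypot(x[0],x[1]).round(3),((180-np.degrees(np.arctan2(-x[0],-x[1]))+180)%360-180).round(1),r.std().round(3),np.degrees(np.sqrt(cov[0,0])/.35).round(1))
joint(0);joint(1)
E
python3 fit4.py
```

```text
[[ -88.588   -1.      -0.566]
 [ -98.456   -1.      -0.676]
 [-108.556   -1.      -0.8  ]
 [-118.53    -1.      -0.81 ]
 [-128.656   -1.      -0.871]
 [-138.741   -1.      -0.95 ]
 [-129.779    1.       0.73 ]
 [-119.804    1.       0.726]
 [-109.973    1.       0.801]
 [-100.126    1.       0.809]
 [ -90.337    1.       0.932]
 [ -80.553    1.       1.061]]
g2 low [ 0.279 -0.135  0.75 ] 0.31 -115.8 0.047
g3 [ 0.372 -0.165  0.782] 0.407 -113.9 0.038
joint [ 0.342 -0.142  0.864  0.802  0.746  0.785] 0.37 -112.6 0.12 4.7
joint [ 0.336 -0.124  0.858  0.803  0.747  0.786  0.016] 0.358 -110.3 0.12 5.0
```

```bash
sed -i 's/    t=d\["t"\]$/    t=d["t"]\n    if t>33: continue/' fit.py; python3 fit4.py | tail -3; sed 's/joint(0);joint(1)/for j in range(4):\n    G0=G;G=[g for i,g in enumerate(G0) if i!=j];joint(0);joint(1);G=G0/' fit4.py >fit5.py; python3 fit5.py | tail -8
```

```text
g3 [ 0.372 -0.165  0.782] 0.407 -113.9 0.038
joint [ 0.33  -0.16   0.869  0.873  0.746  0.785] 0.367 -115.8 0.048 1.9
joint [ 0.321 -0.13   0.859  0.876  0.747  0.787  0.028] 0.346 -112.0 0.046 1.9
joint [ 0.292 -0.146  0.876  0.748  0.788] 0.327 -116.6 0.046 2.8
joint [ 0.278 -0.171  0.875  0.749  0.788 -0.026] 0.326 -121.6 0.046 6.9
joint [ 0.344 -0.159  0.868  0.745  0.784] 0.379 -114.8 0.046 2.0
joint [ 0.331 -0.134  0.861  0.747  0.786  0.022] 0.357 -112.1 0.045 2.2
joint [ 0.34  -0.164  0.869  0.872  0.784] 0.378 -115.8 0.046 2.0
joint [ 0.325 -0.137  0.861  0.876  0.786  0.027] 0.353 -112.8 0.044 2.1
joint [ 0.328 -0.163  0.87   0.873  0.746] 0.366 -116.4 0.049 2.0
joint [ 0.315 -0.13   0.86   0.877  0.748  0.031] 0.341 -112.4 0.046 2.0
```

Emit:
move_arm(rows=[{"xyz":[7.1,0,0.3],"roll":0},{"xyz":[14.2,0,1.2],"roll":0},{"xyz":[21.2,0,2.8],"roll":0},{"xyz":[28,0,4.9],"roll":0},{"xyz":[34.7,0,7.7],"roll":0},{"xyz":[41,0,11],"roll":0},{"xyz":[47,0,14.8],"roll":0},{"xyz":[47,0,14.8],"roll":0},{"xyz":[47,0,14.8],"roll":0},{"xyz":[47,0,14.8],"roll":0}])

```text
t: 42.9
eef_pos: [0.499, -0.1451, 0.1993]
tool_rot: [2.284, 2.156, 0.001]
force: [0.8, 1.3, 6.6]
grip_width: 0.018
```

Run:
```python
from h import *
rec()
im=optics.snapshot('side');crop(im,230,60,430,300,2.5,'pics/p_side.png')
print([(np.round(d['point'],1),round(d['p'],2)) for d in nets.landmark_of('side','drive_pin')])
for th in (-90,-95,-100,-105,-110): print(th,proj("side",pin(th)).round(1))
im=optics.snapshot('top');cv2.imwrite('pics/p_top.png',im[:,:,::-1])
```

```text
{'t': 42.9, 'al': np.float64(-34.1), 'r': np.float64(0.0824), 'T': np.float64(-0.213), 'Mx': np.float64(-0.021), 'F': [0.73, 1.33, 6.59]}
[]
-90 [301.6 232.4]
-95 [301.6 234.2]
-100 [301.7 236.1]
-105 [301.7 238. ]
-110 [301.8 240. ]
```

View pics/p_side.png

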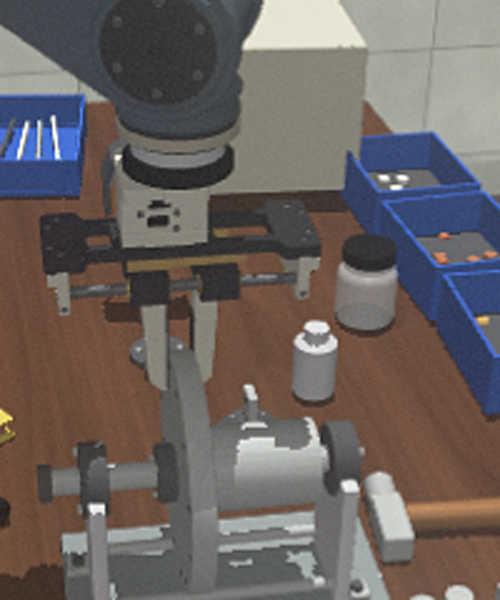

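View pics/p_top.png

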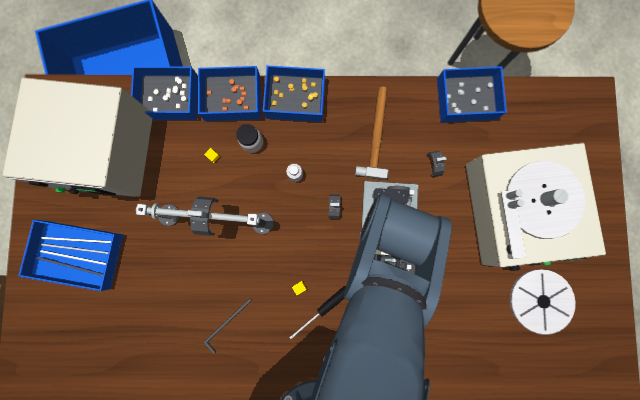

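Emit:
move_arm(rows=[{"xyz":[0.8,0,0.6],"roll":0},{"xyz":[1.6,0,1.1],"roll":0},{"xyz":[1.6,0,1.1],"roll":0},{"xyz":[1.6,0,1.1],"roll":0},{"xyz":[1.6,0,1.1],"roll":0}], squeeze=26)

```text
t: 43.68
eef_pos: [0.4991, -0.1443, 0.1988]
tool_rot: [2.283, 2.155, -0.0]
force: [-2.5, -1.9, 12.0]
grip_width: 0.0184
```

Run:
```python
from h import *
rec(); s=sensors.state(); print(s["grip_width"],np.abs(s["qvel"]).max(),s["t"])
print(ctrl.close_job())
```

```text
{'t': 43.67, 'al': np.float64(-34.7), 'r': np.float64(0.0824), 'T': np.float64(-0.699), 'Mx': np.float64(-0.909), 'F': [-2.42, -2.01, 11.99]}
0.018438501363601967 0.0024196346550764045 43.675
the job is handed in; nothing more can be done
None
```

The job is handed in at t = 43.7 s. The drag shoe hangs on the rail, let go, and the gripper holds the flange with what I measured as its heavy side straight down.

**How it was found:** I pinched the rim and turned the flange both ways in three grasps, covering flange angles from about +60° to −177° from its start. I fitted the gravity pull to the forces felt.
- **Fit result:** The fit gave a pull of about 0.35 N m. It put heavy-side-down at −112° to −116°, and separate subsets of the data ranged from −112° to −122°.
- **Final angle:** The flange is held at about −115°.

**Last checks:**
- **Grip:** The finger opening was 18.4 mm on the 18 mm flange at 26 N squeeze, and the arm was still.
- **Shoe and bench:** The last top picture showed the shoe on the rail at pixel (203, 215). The loose things in view had not visibly moved; the tape roll was hidden behind the arm.

**What disagreed or failed:**
- **Moment readings:** A fit that used the wrist moment as well was about three times noisier and gave −127° to −137°, with an uncertainty of about 9–11°. I gave it no weight. If it were right, the flange would be 12–22° off, which could put it outside the 15° tolerance.
- **Drive pin:** The network did not find the pin in the last side picture, so the final angle rests on the arm's own pose. Most earlier pin sightings fitted no slip in the grip; a few were 5–8 pixels off in the picture.

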